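Inspect and pack ultrasonic transducers

TASK

Inspect the ultrasonic transducers in the steel tray in the order of the camera's list - red top, then yellow, then blue (one colour may be missing today): hold each upright with its ceramic rings at the camera's focus, first with the solder tabs square to the lens, then turned clockwise (seen from above) by a third of a turn and then by another third, pausing about half a second at each side. Set each one down upright in a free pocket of the open case without letting it drop. When all are packed, shut the lid and only then turn both turnbuttons square across it; do not bump the camera stand, and leave the spool, bottle and screwdriver where they are.

Things in the scene. Friction and masses are not known exactly. Their poses are not given: they have to be found in the camera images.
- tray: Fixed stainless tray, 260 (x) x 240 (y) mm, floor 3 mm thick, rim 15 mm high. Origin under its centre, z up. The transducers stand in it at the start.
- stand: Fixed stand: base plate 80 mm wide, 8 mm high, x from -60 to 210 mm; a blue camera, lens and ring light (68 mm across) level at lens height, at x from 59 to 196 mm, up to 154 mm high. Origin on the bench below the focus; x level from focus to lens; z up. A yellow ring on the plate (66 mm across, centre at x = -19 mm) marks the place of the transducer's axis.
- focus (a point): The camera's focus: on the lens's centre line, 59 mm in front of the lens, 120 mm above the bench. The ceramic side to be shown belongs here. Axes as the stand.
- lens (a point): Centre of the lens's front glass, 59 mm beyond the focus. Axes as the stand.
- case: Fixed aluminium transit case, 146 (x) x 262 (y) mm, walls 78 mm high; lid hinged on the far (+x) side; front rail 30 mm wide, 86 mm high (x from -74 to -44 mm) carrying two turnbuttons. Origin on the bench below the middle pocket's centre; x from the front rail to the hinge, y along the row of pockets, z up.
- lid (a joint): Lid angle in rad: 0 shut (lid lies level on the case), grows as it opens, up to 2.3 (leans back). A stiff hinge holds the lid wherever it is left; some 2 to 4 N at the free edge move it.
- lid_hinge (a point): Middle of the lid's hinge line (along y), 83 mm above the bench, 71 mm from the case's origin; axes as the case. The lid is a green plate 262 mm wide, 10 mm thick (hinge line at half thickness), reaching 114 mm from the hinge. Shut, its top is 88 mm above the bench.
- lid_edge (a point): Middle of the lid's free edge, on its outer (upper when shut) face, 114 mm from the hinge. Axes of the lid: x from the free edge to the hinge, y along the hinge, z out of the outer face.
- solder_spool: Bystander: blue and grey solder spool, 56 mm across, 44 mm high, loose.
- cleaner_bottle: Bystander: white bottle with a red cap, 52 mm across, 110 mm high, loose.
- screwdriver: Bystander: red-handled screwdriver, about 200 mm long, lying between the robot and the camera stand, loose.
- button_l (a joint): Angle in rad of the turnbutton on the left (y = 75 mm of the case): 0 = its bar lies along the front rail, clear of the lid; grows turning clockwise seen from above; 1.571 (end stop) = square across, one end over the lid. Stays where it is left (about 0.05 Nm).
- button_l_grip (a point): Brass turnbutton on the left of the case's front rail; this point is on its upright pivot axis, 116 mm above the bench, at the height to grip. Bar 64 mm long, 12 mm wide, 90 to 98 mm above the bench; grip fin along it, 40 mm long, 12 mm thick, up to 128 mm. y = length of the bar, x across it, z up.
- button_r (a joint): Angle in rad of the turnbutton on the right (y = -75 mm of the case): 0 = its bar lies along the front rail, clear of the lid; grows turning clockwise seen from above; 1.571 (end stop) = square across, one end over the lid. Stays where it is left (about 0.05 Nm).
- button_r_grip (a point): Brass turnbutton on the right of the case's front rail; this point is on its upright pivot axis, 116 mm above the bench, at the height to grip. Bar 64 mm long, 12 mm wide, 90 to 98 mm above the bench; grip fin along it, 40 mm long, 12 mm thick, up to 128 mm. y = length of the bar, x across it, z up.
- pocket0 (a point): Centre of the floor of a pocket in the case's black foam (floor 6 mm above the bench). Pockets are 68 mm square, 24 mm deep, 80 mm apart; this is the one at y = -80 mm of the case. Axes as the case.
- pocket1 (a point): Centre of the floor of a pocket in the case's black foam (floor 6 mm above the bench). Pockets are 68 mm square, 24 mm deep, 80 mm apart; this is the one at y = 0 mm of the case. Axes as the case.
- pocket2 (a point): Centre of the floor of a pocket in the case's black foam (floor 6 mm above the bench). Pockets are 68 mm square, 24 mm deep, 80 mm apart; this is the one at y = 80 mm of the case. Axes as the case.
- tr_red_center (a point): Transducer with red top (may be absent), upright, round. Heights above its underside: foot 59 mm across to 6 mm, taper to 24, brown ceramic rings 38 mm across 24 to 36, steel back mass 38 mm across 36 to 60 (grip here), bolt head to 68. Two brass solder tabs point to +x at 30 mm up, out to 28 mm from the axis. Point on the axis 34 mm up; x to the tabs, z up.
- tr_yellow_center (a point): Transducer with yellow top (may be absent), upright, round. Heights above its underside: foot 59 mm across to 6 mm, taper to 24, brown ceramic rings 38 mm across 24 to 36, steel back mass 38 mm across 36 to 60 (grip here), bolt head to 68. Two brass solder tabs point to +x at 30 mm up, out to 28 mm from the axis. Point on the axis 34 mm up; x to the tabs, z up.
- tr_blue_center (a point): Transducer with blue top (may be absent), upright, round. Heights above its underside: foot 59 mm across to 6 mm, taper to 24, brown ceramic rings 38 mm across 24 to 36, steel back mass 38 mm across 36 to 60 (grip here), bolt head to 68. Two brass solder tabs point to +x at 30 mm up, out to 28 mm from the axis. Point on the axis 34 mm up; x to the tabs, z up.
- tr_red: The same red transducer, loose, 0.3 to 0.5 kg; origin at the centre of its underside, x towards the tabs, z up.
- tr_yellow: The same yellow transducer, loose, 0.3 to 0.5 kg; origin at the centre of its underside, x towards the tabs, z up.
- tr_blue: The same blue transducer, loose, 0.3 to 0.5 kg; origin at the centre of its underside, x towards the tabs, z up.
There are look-alikes about, which are no part of the job. Leave any purple look-alike of the tr_blue alone.

How it is judged (in metres and radians):
On the way, in this order (a step that is already met when the one before it is completed fails the run):
1. if there is a red transducer: hold it upright at the focus with its solder tabs square to the lens (x of lens in the frame of tr_red_center between 0.06 and 0.096 m and y of lens in the frame of tr_red_center between -0.018 and 0.018 m and z of lens in the frame of tr_red_center between -0.019 and 0.011 m and angle between tr_red_center's own z axis and vertical below 0.17 rad), for 0.3 s.
2. if there is a red transducer: hold it upright at the focus with its side a third of a turn anticlockwise from the tabs (seen from above) square to the lens (x of lens in the frame of tr_red_center between -0.057 and -0.021 m and y of lens in the frame of tr_red_center between 0.0495 and 0.0855 m and z of lens in the frame of tr_red_center between -0.019 and 0.011 m and angle between tr_red_center's own z axis and vertical below 0.17 rad), for 0.3 s.
3. if there is a red transducer: hold it upright at the focus with its side two thirds of a turn anticlockwise from the tabs square to the lens (x of lens in the frame of tr_red_center between -0.057 and -0.021 m and y of lens in the frame of tr_red_center between -0.0855 and -0.0495 m and z of lens in the frame of tr_red_center between -0.019 and 0.011 m and angle between tr_red_center's own z axis and vertical below 0.17 rad), for 0.3 s.
4. if there is a yellow transducer: hold it upright at the focus with its solder tabs square to the lens (x of lens in the frame of tr_yellow_center between 0.06 and 0.096 m and y of lens in the frame of tr_yellow_center between -0.018 and 0.018 m and z of lens in the frame of tr_yellow_center between -0.019 and 0.011 m and angle between tr_yellow_center's own z axis and vertical below 0.17 rad), for 0.3 s.
5. if there is a yellow transducer: hold it upright at the focus with its side a third of a turn anticlockwise from the tabs (seen from above) square to the lens (x of lens in the frame of tr_yellow_center between -0.057 and -0.021 m and y of lens in the frame of tr_yellow_center between 0.0495 and 0.0855 m and z of lens in the frame of tr_yellow_center between -0.019 and 0.011 m and angle between tr_yellow_center's own z axis and vertical below 0.17 rad), for 0.3 s.
6. if there is a yellow transducer: hold it upright at the focus with its side two thirds of a turn anticlockwise from the tabs square to the lens (x of lens in the frame of tr_yellow_center between -0.057 and -0.021 m and y of lens in the frame of tr_yellow_center between -0.0855 and -0.0495 m and z of lens in the frame of tr_yellow_center between -0.019 and 0.011 m and angle between tr_yellow_center's own z axis and vertical below 0.17 rad), for 0.3 s.
7. if there is a blue transducer: hold it upright at the focus with its solder tabs square to the lens (x of lens in the frame of tr_blue_center between 0.06 and 0.096 m and y of lens in the frame of tr_blue_center between -0.018 and 0.018 m and z of lens in the frame of tr_blue_center between -0.019 and 0.011 m and angle between tr_blue_center's own z axis and vertical below 0.17 rad), for 0.3 s.
8. if there is a blue transducer: hold it upright at the focus with its side a third of a turn anticlockwise from the tabs (seen from above) square to the lens (x of lens in the frame of tr_blue_center between -0.057 and -0.021 m and y of lens in the frame of tr_blue_center between 0.0495 and 0.0855 m and z of lens in the frame of tr_blue_center between -0.019 and 0.011 m and angle between tr_blue_center's own z axis and vertical below 0.17 rad), for 0.3 s.
9. if there is a blue transducer: hold it upright at the focus with its side two thirds of a turn anticlockwise from the tabs square to the lens (x of lens in the frame of tr_blue_center between -0.057 and -0.021 m and y of lens in the frame of tr_blue_center between -0.0855 and -0.0495 m and z of lens in the frame of tr_blue_center between -0.019 and 0.011 m and angle between tr_blue_center's own z axis and vertical below 0.17 rad), for 0.3 s.
10. all transducers stand in pockets of the case and the lid is shut, both turnbuttons still clear of the lid (((horizontal distance between tr_red_center and pocket0 below 0.009 m and z of tr_red_center in the frame of pocket0 between 0.03 and 0.038 m and angle between tr_red_center's own z axis and vertical below 0.1 rad) or (horizontal distance between tr_red_center and pocket1 below 0.009 m and z of tr_red_center in the frame of pocket1 between 0.03 and 0.038 m and angle between tr_red_center's own z axis and vertical below 0.1 rad) or (horizontal distance between tr_red_center and pocket2 below 0.009 m and z of tr_red_center in the frame of pocket2 between 0.03 and 0.038 m and angle between tr_red_center's own z axis and vertical below 0.1 rad)) and ((horizontal distance between tr_yellow_center and pocket0 below 0.009 m and z of tr_yellow_center in the frame of pocket0 between 0.03 and 0.038 m and angle between tr_yellow_center's own z axis and vertical below 0.1 rad) or (horizontal distance between tr_yellow_center and pocket1 below 0.009 m and z of tr_yellow_center in the frame of pocket1 between 0.03 and 0.038 m and angle between tr_yellow_center's own z axis and vertical below 0.1 rad) or (horizontal distance between tr_yellow_center and pocket2 below 0.009 m and z of tr_yellow_center in the frame of pocket2 between 0.03 and 0.038 m and angle between tr_yellow_center's own z axis and vertical below 0.1 rad)) and ((horizontal distance between tr_blue_center and pocket0 below 0.009 m and z of tr_blue_center in the frame of pocket0 between 0.03 and 0.038 m and angle between tr_blue_center's own z axis and vertical below 0.1 rad) or (horizontal distance between tr_blue_center and pocket1 below 0.009 m and z of tr_blue_center in the frame of pocket1 between 0.03 and 0.038 m and angle between tr_blue_center's own z axis and vertical below 0.1 rad) or (horizontal distance between tr_blue_center and pocket2 below 0.009 m and z of tr_blue_center in the frame of pocket2 between 0.03 and 0.038 m and angle between tr_blue_center's own z axis and vertical below 0.1 rad)) and value of joint lid below 0.04 rad and value of joint each of button_l, button_r below 0.7 rad), for 0.2 s.
At the end, for the whole second after the job is handed in: Every transducer stands upright (within 6 degrees) on the floor of its own pocket (axis within 9 mm of the pocket's centre, height within 4 mm), at rest; the lid is shut (within 0.04 rad) and both turnbuttons square across it (past 1.35 rad) (((horizontal distance between tr_red_center and pocket0 below 0.009 m and z of tr_red_center in the frame of pocket0 between 0.03 and 0.038 m and angle between tr_red_center's own z axis and vertical below 0.1 rad) or (horizontal distance between tr_red_center and pocket1 below 0.009 m and z of tr_red_center in the frame of pocket1 between 0.03 and 0.038 m and angle between tr_red_center's own z axis and vertical below 0.1 rad) or (horizontal distance between tr_red_center and pocket2 below 0.009 m and z of tr_red_center in the frame of pocket2 between 0.03 and 0.038 m and angle between tr_red_center's own z axis and vertical below 0.1 rad)) and ((horizontal distance between tr_yellow_center and pocket0 below 0.009 m and z of tr_yellow_center in the frame of pocket0 between 0.03 and 0.038 m and angle between tr_yellow_center's own z axis and vertical below 0.1 rad) or (horizontal distance between tr_yellow_center and pocket1 below 0.009 m and z of tr_yellow_center in the frame of pocket1 between 0.03 and 0.038 m and angle between tr_yellow_center's own z axis and vertical below 0.1 rad) or (horizontal distance between tr_yellow_center and pocket2 below 0.009 m and z of tr_yellow_center in the frame of pocket2 between 0.03 and 0.038 m and angle between tr_yellow_center's own z axis and vertical below 0.1 rad)) and ((horizontal distance between tr_blue_center and pocket0 below 0.009 m and z of tr_blue_center in the frame of pocket0 between 0.03 and 0.038 m and angle between tr_blue_center's own z axis and vertical below 0.1 rad) or (horizontal distance between tr_blue_center and pocket1 below 0.009 m and z of tr_blue_center in the frame of pocket1 between 0.03 and 0.038 m and angle between tr_blue_center's own z axis and vertical below 0.1 rad) or (horizontal distance between tr_blue_center and pocket2 below 0.009 m and z of tr_blue_center in the frame of pocket2 between 0.03 and 0.038 m and angle between tr_blue_center's own z axis and vertical below 0.1 rad)) and linear speed of each of tr_red, tr_yellow, tr_blue below 0.02 m/s and value of joint lid below 0.04 rad and value of joint each of button_l, button_r above 1.35 rad); the robot touches nothing.
It fails at once if the camera or its stand is bumped (more than 4 N) (contact force between stand and anything else above 4 N).
It fails at once if the spool, bottle or screwdriver is moved more than 25 mm (distance of any of solder_spool, cleaner_bottle, screwdriver from where it was at the start of the episode above 0.025 m).
It fails at once if a transducer falls into the case from more than about 15 mm above its seat ((x of tr_red_center in the frame of case between -0.045 and 0.065 m and y of tr_red_center in the frame of case between -0.13 and 0.13 m and z of tr_red_center in the frame of case above 0.052 m and contact force between the fingers and tr_red below 0.02 N and linear speed of tr_red above 0.3 m/s) or (x of tr_yellow_center in the frame of case between -0.045 and 0.065 m and y of tr_yellow_center in the frame of case between -0.13 and 0.13 m and z of tr_yellow_center in the frame of case above 0.052 m and contact force between the fingers and tr_yellow below 0.02 N and linear speed of tr_yellow above 0.3 m/s) or (x of tr_blue_center in the frame of case between -0.045 and 0.065 m and y of tr_blue_center in the frame of case between -0.13 and 0.13 m and z of tr_blue_center in the frame of case above 0.052 m and contact force between the fingers and tr_blue below 0.02 N and linear speed of tr_blue above 0.3 m/s)).
Of tr_red, tr_yellow, tr_blue only 2 to 3 are there at a start; the rules pass over those that are not, and their reading is None.
At some moment in a run one of tr_red, tr_yellow, tr_blue may be knocked a few centimetres aside while the robot is not near it.
It also fails if it takes over 210 s, if anything falls off the work surface, if the arm or the gripper's body presses on something with over 40 N, if the wrist force passes 120 N, or if a joint passes its speed limit or range.

ROBOT

A 6-joint arm with a two-finger parallel gripper is mounted at the origin on the work surface. World frame = base frame: x ahead of the robot, y to its left, z up, the work surface at z = 0. Lengths are in mm, angles in degrees, forces in N, time in s.
With the tool pointing down it reaches from about 350 to 850 mm from the base axis. Payload 8.1 kg.
Tool frame: the origin (TCP) lies midway between the tips of the shut fingers; the grasp point (between the pads) lies 19 mm behind it; z points along the fingers, y is the line along which they close (so a half turn about z gives the same grasp; the last joint's range is limited). The gripper opens to 85 mm and grips with 20 to 120 N. Pads are 22 mm wide; open, the fingers measure 114 mm over their backs; the gripper's body (76 mm by 85 mm) begins 54 mm behind the grasp point. The pads swing forward as they close: fully open they stand 13 mm farther back than shut.
Start: joints at [60.539, 7.471, 85.268, -0, 87.261, -4.893], TCP at [249.448, 545.693, 231.292] pointing down, gripper open.
Joint ranges: [-169.43, 169.43], [-51.17, 129.36], [1.28, 143.12], [-76.62, 256.62], [0, 156.53], [-152.29, 152.29]. Speed limits (degrees/s): [136.94, 136.94, 159.86, 180, 180, 180].

INTERFACE

Orientations are given as [roll, pitch, yaw] about the fixed x, y, z axes, in that order (R = Rz(yaw) Ry(pitch) Rx(roll)).
In Python, from bench import sense, snapshot, order, finder gives the robot as it stands.
- The arm moves only by the tool send_rows, never from a script. Its argument "steps" is a list of rows, each a list of 2 entries, a list of its own where there are three numbers: the shift along the world's x, y, z in units of 30 mm (1.0 is 30 mm), then the turn, a rotation vector about the world's x, y, z in rad. In form: [[[dx, dy, dz], [wx, wy, wz]], ...]. A call has 1 to 10 rows; each row is the pose to reach, as a shift and turn from the pose commanded when the call began; what a row does not reach only later rows make up. A row lasts 1/8 s, in which the tool goes at most 62.5 mm and 10.7 degrees, less where a joint would pass 70% of its speed; a pose out of reach is approached as far as the arm can. A call with a gripper value outside its range is refused whole. "fingers" is the closure, from 0 (fully open) to 1 (shut), set as the call begins (left out, the last holds). The fingers move at their own pace and stop on an object; "squeeze" is the grip in N (left out, the last holds). Time passes only in rows, so rows that repeat a pose let the fingers close. It gives the time, the measured TCP pose, the force, the opening and the grip force at its end, in the units of the state.
- sense(): the state, without advancing time (a new reading comes with each control period).
- snapshot(name): name is "scene" or "top"; returns a dict with "img" (400x640x3 uint8, red, green, blue), "K" (3x3 intrinsics, pixels), "pose" (4x4, takes a point from camera to world coordinates). Camera axes: x right, y up, looking along -z (the intrinsics and any distortion apply to the point x, -y, -z); pixel columns grow to the right and rows downward; lengths in mm; the calibration is good to about 2 mm. A picture is of the moment at which its call begins. There is no depth.
- order.hand_in(): hands the job in; it is judged then, once.
Trained networks look in the newest picture that a camera, given by its name, has taken for a name from the list of things; names that differ only in an ending like _2 or _b are one class to them, and where a whole thing is asked for, a point or a joint stands for the part that bears it (a point fixed in the world has none). Each returns a list of dicts, best first, with "confidence" (0 to 1); they miss things now and then, are a little off and sometimes report something else, mostly with a low value. They report only what shows in the picture. A call takes as long as a camera call. They do not tell look-alikes from the thing itself.
- finder.find_in(label, camera): "box" ([left, top, width, height] as shares, 0 to 1, of the picture: columns of its width, rows of its height, round what is visible of it).
- finder.trace(label, camera): "mask" (400x640 bool, what is visible of it) and "box" ([left, top, width, height] as shares, 0 to 1, of the picture: columns of its width, rows of its height, round what is visible of it).
- finder.pinpoint(label, camera): "at" ([column, row] as shares, 0 to 1, of the picture: columns of its width, rows of its height: a listed point, or the origin of a listed thing).
The state is a dict: "time": time; "joint_pos": joint angles; "qd": joint speeds; "joint_efforts": joint torques, N m; "tool_pos": TCP position; "tcp_rot": TCP orientation; "ft_force": force on the tool from outside, world axes, zero at the start; "wrist_torque": the same for the moment, N m; "finger_gap": finger opening in mm; "grip_force": force on a finger pad.
Only numpy, scipy, OpenCV 4.12 (cv2) and the standard library are available. Lean on these libraries where they do the work, as an engineer would, in place of code of your own. Each camera call takes 0.05 s, during which the arm holds its last target. There are 200 camera calls.

## Working session

There is one attempt and no reset: what is moved stays moved. The work goes in short steps, Python scripts to look and compute and a tool call to move; the robot and the scene stay as the last step left them, time stands still between calls to the robot, and variables do not carry over. Pictures are saved under pics/ and viewed, at most 14 in all, crops included, and the job is handed in when it is done.

Besides the shell and the picture viewer there is one more tool, called after ">>>" as a command line: name --argument value ..., lists and objects as JSON in quotes. send_rows: Moves the arm, as the interface text tells. Its arguments: {"type":"object","properties":{"steps":{"type":"array"},"fingers":{"type":"number"},"squeeze":{"type":"number"}},"required":["steps"]}

```bash
mkdir -p pics; cat > h.py <<'E'
import numpy as np, cv2
from bench import sense, snapshot, order, finder
def save(s,n): cv2.imwrite('pics/'+n,s['img'][:,:,::-1])
def ray(s,u,v):
    K=np.array(s['K']);P=np.array(s['pose'])
    d=np.array([(u-K[0,2])/K[0,0],-(v-K[1,2])/K[1,1],-1.])
    return P[:3,3],P[:3,:3]@d
def at(s,u,v,z):
    o,d=ray(s,u,v);return o+d*(z-o[2])/d[2]
def proj(s,p):
    K=np.array(s['K']);P=np.array(s['pose'])
    c=P[:3,:3].T@(np.array(p)-P[:3,3]);return K[0,2]+K[0,0]*c[0]/-c[2],K[1,2]-K[1,1]*c[1]/-c[2]
E
python3 - <<'E'
from h import *
Z=dict(stand=0,focus=120,lens=120,case=0,lid_hinge=83,button_l_grip=116,button_r_grip=116,pocket0=6,pocket1=6,pocket2=6,tr_red_center=37,tr_yellow_center=37,tr_blue_center=37,tray=0,solder_spool=0,cleaner_bottle=0,screwdriver=0)
for c in ['top','scene']:
    s=snapshot(c);save(s,c+'0.png');print(c,np.round(s['pose'],2).tolist(),np.round(s['K'],1).tolist(),[k for k in s])
    for n,z in Z.items():
        for r in finder.pinpoint(n,c)[:3]:
            u,v=r['at'][0]*640,r['at'][1]*400
            print(n,round(r['confidence'],2),round(u),round(v),at(s,u,v,z).round(0)[:2])
print(sense())
E
```

```text
top [[-0.03, 0.99, -0.1, 461.8], [-1.0, -0.03, 0.02, -80.56], [0.02, 0.1, 0.99, 1074.25], [0.0, 0.0, 0.0, 1.0]] [[409.0, 0.0, 320.0], [0.0, 409.0, 200.3], [0.0, 0.0, 1.0]] ['img', 'K', 'pose']
stand 0.61 289 213 [539. -18.]
focus 0.73 285 210 [539. -18.]
lens 0.57 282 183 [601. -12.]
lens 0.41 363 128 [ 729. -206.]
case 0.68 203 227 [508. 207.]
lid_hinge 0.56 184 192 [591. 229.]
button_l_grip 0.63 162 254 [444. 268.]
button_r_grip 0.71 224 238 [476. 125.]
button_r_grip 0.28 386 186 [ 588. -256.]
pocket0 0.79 168 236 [488. 295.]
pocket0 0.73 201 223 [518. 209.]
pocket0 0.6 233 220 [526. 128.]
pocket1 0.79 168 236 [488. 295.]
pocket1 0.73 201 223 [518. 209.]
pocket1 0.6 233 220 [526. 128.]
pocket2 0.79 168 236 [488. 295.]
pocket2 0.73 201 223 [518. 209.]
pocket2 0.6 233 220 [526. 128.]
tr_yellow_center 0.63 385 189 [ 591. -269.]
tr_yellow_center 0.19 231 130 [757. 123.]
tr_blue_center 0.91 424 253 [ 427. -359.]
tr_blue_center 0.9 469 260 [ 405. -473.]
tray 0.76 389 218 [ 520. -281.]
solder_spool 0.91 363 128 [ 764. -222.]
solder_spool 0.59 169 160 [688. 296.]
solder_spool 0.29 390 216 
[... 1334 characters left out ...]
598. 192.]
{'time': 1.8, 'joint_pos': array([ 6.05396072e+01,  7.47109191e+00,  8.52682616e+01, -4.98750377e-05,
        8.72615976e+01, -4.89255497e+00]), 'qd': array([ 0.05556556, -0.11445837,  0.05623694,  0.05594771, -0.05784686,
       -0.01508841]), 'joint_efforts': array([-5.37064006e-04, -5.69298470e+01, -5.00856435e+01, -2.07816656e-04,
        1.32987276e-03, -4.86558190e-05]), 'tool_pos': array([249.43668988, 545.69193637, 231.28856671]), 'tcp_rot': array([-1.79999048e+02, -3.14868047e-05,  1.55432165e+02]), 'ft_force': array([-0.45436656, -0.32920708, -0.53881205]), 'wrist_torque': array([ 0.01803448,  0.00037655, -0.00172922]), 'grip_force': 0.0, 'finger_gap': 85.51273374256799}
```

View pics/top0.png

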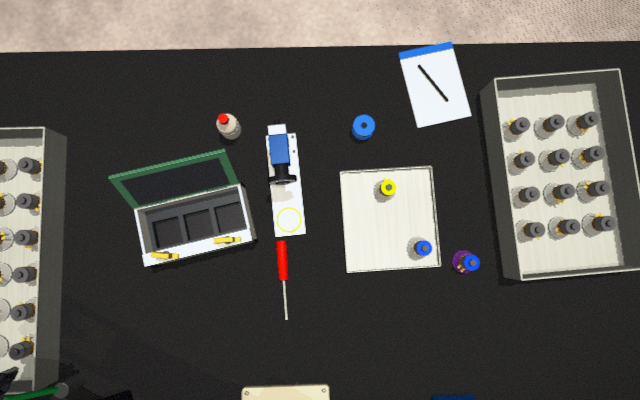

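View pics/scene0.png

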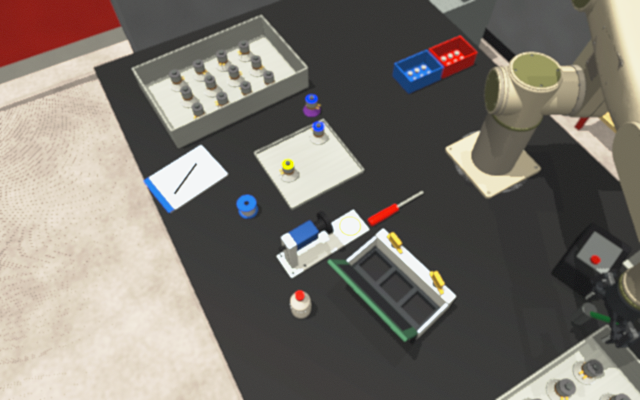

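The top view shows yellow at (388,188) and blue at (423,248), both in the tray. There is no red. A purple-bodied look-alike with a blue top stands outside the tray at (466,262). The grey parts in the side boxes are not candidates. I choose the two in the tray and will check the tabs in a close crop.

```bash
python3 - <<'E'
from h import *
a=cv2.imread('pics/top0.png');b=cv2.imread('pics/scene0.png')
R=lambda i,u,v,w=25:cv2.resize(i[v-w:v+w,u-w:u+w],(400,400) if w==25 else (800,600),interpolation=cv2.INTER_CUBIC)
c=cv2.vconcat([cv2.hconcat([R(a,390,192),R(a,425,250)]),cv2.hconcat([R(b,288,170),R(b,318,132)])])
cv2.imwrite('pics/c1.png',cv2.resize(c,(600,600)))
E
```

```text
(no output)
```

View pics/c1.png

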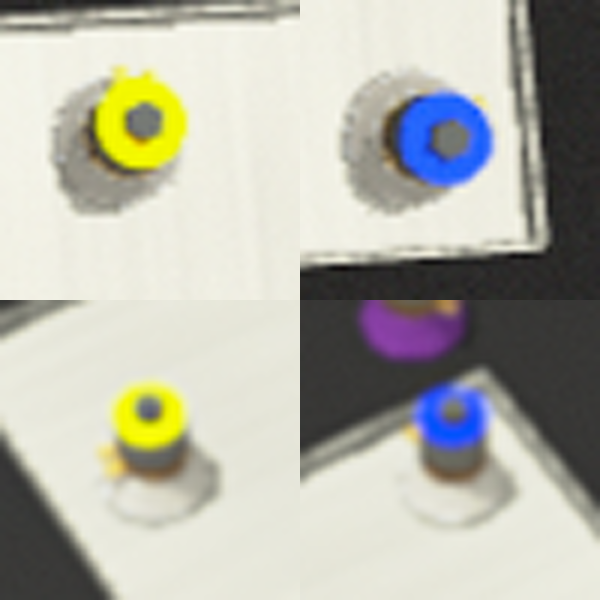

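```bash
cat >> h.py <<'E'
def blob(s,col,box):
    hsv=cv2.cvtColor(s['img'],cv2.COLOR_RGB2HSV).astype(int)
    h0={'y':30,'b':112}[col]
    m=(abs(hsv[...,0]-h0)<8)&(hsv[...,1]>150)&(hsv[...,2]>110)
    if col=='y': m&=hsv[...,2]>190; m&=hsv[...,0]>26
    u0,v0,u1,v1=box;mm=np.zeros_like(m);mm[v0:v1,u0:u1]=m[v0:v1,u0:u1]
    pts=np.argwhere(mm)[:,::-1].astype(np.float32)
    (c,r)=cv2.minEnclosingCircle(pts);hull=cv2.convexHull(pts);M=cv2.moments(hull)
    return np.array([M['m10']/M['m00'],M['m01']/M['m00']]),r,len(pts)
def tri(*rs):
    A=np.zeros((3,3));b=np.zeros(3)
    for o,d in rs:
        d=d/np.linalg.norm(d);Q=np.eye(3)-np.outer(d,d);A+=Q;b+=Q@o
    return np.linalg.solve(A,b)
E
python3 - <<'E'
from h import *
t=snapshot('top');c=snapshot('scene')
for k,bt,bs,tt,ts in [('y',(370,170,410,210),(270,150,310,190),(387.2,179.3),(281.8,171.7)),('b',(405,232,440,270),(303,115,330,145),(430,242),(311.3,129))]:
    p=blob(t,k,bt);q=blob(c,k,bs);print(k,p,q)
    a=at(t,*p[0],63);b=at(c,*q[0],63);print(a.round(1),b.round(1),tri(ray(t,*p[0]),ray(c,*q[0])).round(1))
    for g,h,o in [(t,tt,a),(c,ts,b)]:
        e=at(g,*h,33)-o;print('tab',e[:2].round(1),np.degrees(np.arctan2(e[1],e[0])).round(0))
# stand ring and case points, both cams
for n,z in [('lens',120),('focus',120),('pocket0',6),('button_l_grip',116),('button_r_grip',116),('lid_hinge',83),('lid_edge',180)]:
    for s,cn in ((t,'top'),(c,'scene')):
        for r in finder.pinpoint(n,cn)[:3]:
            if r['confidence']>.4:print(n,cn,at(s,r['at'][0]*640,r['at'][1]*400,z)[:2].round(0))
# yellow ring
for s,bx in ((t,(270,195,310,240)),(c,(325,205,372,245))):
    hsv=cv2.cvtColor(s['img'],cv2.COLOR_RGB2HSV);m=(abs(hsv[...,0].astype(int)-30)<8)&(hsv[...,1]>90)
    P=np.argwhere(m[bx[1]:bx[3],bx[0]:bx[2]])[:,::-1]+[bx[0],bx[1]]
    W=np.array([at(s,u,v,8)[:2] for u,v in P]).astype(np.float32);print(len(P),cv2.minEnclosingCircle(W),W.mean(0))
a=cv2.imread('pics/top0.png')[145:275,105:305];b=cv2.imread('pics/scene0.png')[200:350,240:465]
cv2.imwrite('pics/c2.png',cv2.resize(a,(800,520),interpolation=cv2.INTER_CUBIC))
cv2.imwrite('pics/c3.png',cv2.resize(b,(800,533),interpolation=cv2.INTER_CUBIC))
E
```

```text
y (array([387.90945274, 186.75522388]), 7.8428215980529785, 149) (array([287.40196078, 164.00392157]), 5.700977325439453, 78)
[ 594.2 -271.1   63. ] [ 595.8 -268.9   63. ] [ 594.7 -271.8   58.6]
tab [23.4 -4.7] -11.0
tab [20.3 -2.4] -7.0
b (array([423.46446446, 247.6986987 ]), 7.8065876960754395, 150) (array([317.69620253, 125.90295359]), 5.700977325439453, 72)
[ 440.4 -352.2   63. ] [ 442.6 -353.2   63. ] [ 441.3 -353.4   61.6]
tab [ 13.3 -25.5] -63.0
tab [ 12.7 -20.6] -58.0
lens top [594.   1.]
lens top [488. 253.]
lens scene [604.  -4.]
focus top [538. -14.]
focus scene [542. -16.]
pocket0 top [518. 209.]
pocket0 top [534. 128.]
pocket0 top [ 593. -264.]
pocket0 scene [513. 295.]
pocket0 scene [541. 139.]
pocket0 scene [521. 218.]
button_l_grip top [ 433. -329.]
button_l_grip top [447. 263.]
button_l_grip scene [441. 267.]
button_r_grip top [471. 125.]
button_r_grip scene [482. 133.]
lid_hinge top [596. 221.]
lid_hinge scene [594. 234.]
lid_edge top [650. 238.]
lid_edge scene [649. 244.]
95 ((522.5, -18.171831130981445), 32.51304244995117) [522.9947   -17.675476]Traceback (most recent call last):
  File "<stdin>", line 17, in <module>
cv2.error: OpenCV(4.12.0) /io/opencv/modules/imgproc/src/shapedescr.cpp:201: error: (-215:Assertion failed) count >= 0 && (depth == CV_32F || depth == CV_32S) in function 'minEnclosingCircle'
```

```bash
python3 - <<'E'
from h import *
a=cv2.imread('pics/top0.png')[145:275,105:305]
b=cv2.imread('pics/scene0.png')[200:350,240:465]
cv2.imwrite('pics/c2.png',cv2.resize(a,(800,520),interpolation=cv2.INTER_CUBIC))
cv2.imwrite('pics/c3.png',cv2.resize(b,(800,533),interpolation=cv2.INTER_CUBIC))
E
```

```text
(no output)
```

View pics/c2.png

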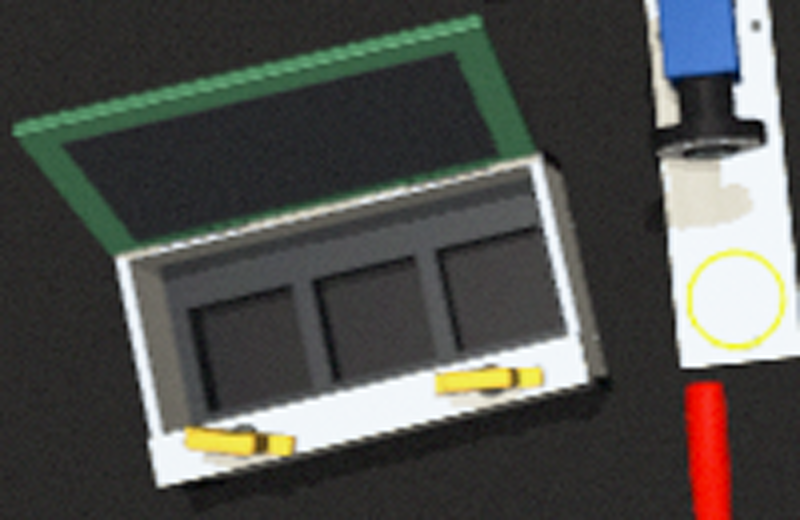

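View pics/c3.png

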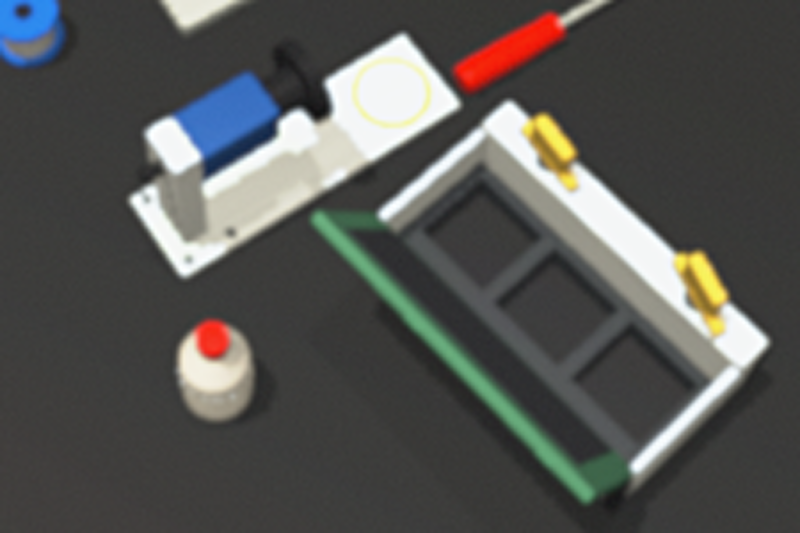

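```bash
python3 - <<'E'
from h import *
t=snapshot('top');c=snapshot('scene')
T=lambda u,v,z:at(t,105+u/4,145+v/4,z)[:2]
S=lambda u,v,z:at(c,240+u/3.5556,200+v/3.5556,z)[:2]
an=lambda d:np.degrees(np.arctan2(d[1],d[0])).round(1)
for n,f,FR,FL,BR,BL in (('top',T,(590,383),(158,487),(545,155),(120,253)),('scene',S,(508,100),(768,342),(380,215),(633,485))):
    fr,fl=f(*FR,86),f(*FL,86);br,bl=f(*BR,78),f(*BL,78)
    x=(br+bl-fr-fl)/2;y=(fl-fr);L=np.linalg.norm
    print(n,fr.round(),fl.round(),br.round(),bl.round(),'len',L(x),L(y),L(bl-br),'yaw',an(x),an(y)-90,an(bl-br)-90,'mid',((fr+fl+br+bl)/4).round(1))
# case outer x from -74 to +72 -> mid = origin -1 in x
for n,pts,f in (('top',[(683,367),(800,352),(770,0),(652,0)],T),('scene',[(403,35),(460,103),(183,277),(130,203)],S)):
    P=[f(*p,8) for p in pts];print(n,[p.round(0).tolist() for p in P],an(P[3]-P[0]),an(P[2]-P[1]),an(P[0]-P[1])-90,'nearmid',(P[0]+P[1])/2)
print('ring scene',S(392,92,8),'top',T(736,299,8))
print('lens T',T(713,152,120),'S',)
for n,a,b,f in (('lT',(185,437),(295,447),T),('rT',(437,383),(542,377),T),('lS',(685,262),(718,325),S),('rS',(530,122),(573,183),S)):
    A,B=f(*a,96),f(*b,96);print(n,an(A-B),((A+B)/2).round(1))
# lid free edge ends, outer top: top (15,130),(480,18); scene (318,215),(590,500)
for a,b in (((15,130),(590,495)),((480,18),(316,213))):
    print('lid',tri(ray(t,105+a[0]/4,145+a[1]/4),ray(c,240+b[0]/3.5556,200+b[1]/3.5556)).round(0))
E
```

```text
top [469.  65.] [415. 321.] [609.  92.] [555. 349.] len 143.00495940831416 261.8846752278473 262.85833720459783 yaw 11.2 12.0 11.700000000000003 mid [512.  206.7]
scene [472.  68.] [417. 325.] [607.  99.] [559. 360.] len 141.93613520323177 262.5890351652469 264.9540246011531 yaw 13.4 12.099999999999994 10.400000000000006 mid [513.8 213.2]
top [[478.0, 16.0], [486.0, -60.0], [719.0, -46.0], [721.0, 32.0]] 3.9 3.5 5.700000000000003 nearmid [482.00777875 -22.0397384 ]
scene [[486.0, -58.0], [479.0, 21.0], [749.0, 43.0], [757.0, -34.0]] 5.1 4.7 -174.8 nearmid [482.50603741 -18.36909236]
ring scene [522.46305538 -15.6840006 ] top [521.36187719 -19.22474495]
lens T [601.9304332  -13.89842352] S
lT 83.2 [440.  269.3]
rT 91.7 [472.3 122.6]
lS -99.1 [440.8 273.5]
rS -90.3 [472.  125.7]
lid [616. 366. 175.]
lid [671. 111. 177.]
```

>>> send_rows --steps '[[[0.6, -1.35, 0.3], [0, 0, 0.03]], [[1.2, -2.7, 0.6], [0, 0, 0.06]], [[1.8, -4.05, 0.96], [0, 0, 0.1]], [[2.4, -5.4, 0.96], [0, 0, 0.13]], [[3, -6.75, 0.96], [0, 0, 0.17]], [[3.6, -8.1, 0.96], [0, 0, 0.2]], [[4.2, -9.5, 0.96], [0, 0, 0.25]], [[4.8, -11, 0.96], [0, 0, 0.3]], [[5.3, -12.5, 0.96], [0, 0, 0.35]], [[5.7, -13.5, 0.96], [0, 0, 0.4]]]' --fingers 0 --squeeze 50

```text
time: 3.95
tool_pos: [420.9, 138.8, 260.3]
tcp_rot: [-180.0, 0.0, 178.4]
ft_force: [0.4, -0.0, -0.0]
finger_gap: 85.5
grip_force: 0.0
```

>>> send_rows --steps '[[[0.6, -1.4, 0], [0, 0, 0.01]], [[1.2, -2.8, 0], [0, 0, 0.02]], [[1.8, -4.2, 0], [0, 0, 0.03]], [[2.4, -5.6, 0], [0, 0, 0.047]], [[3, -7, 0], [0, 0, 0.047]], [[3.6, -8.4, -0.5], [0, 0, 0.047]], [[4.2, -9.8, -1.2], [0, 0, 0.047]], [[4.8, -11.2, -2], [0, 0, 0.047]], [[5.4, -12.6, -3], [0, 0, 0.047]], [[5.83, -13.67, -3.67], [0, 0, 0.047]]]'

```text
time: 5.2
tool_pos: [595.2, -271.0, 148.0]
tcp_rot: [180.0, -0.1, -179.0]
ft_force: [0.4, -0.1, 0.1]
finger_gap: 85.4
grip_force: 0.0
```

>>> send_rows --steps '[[[0, 0, 0], [0, 0, 0]], [[0, 0, 0], [0, 0, 0]]]'

```text
time: 5.45
tool_pos: [595.4, -269.1, 150.2]
tcp_rot: [180.0, -0.0, -179.0]
ft_force: [0.0, 0.0, 0.3]
finger_gap: 85.3
grip_force: 0.0
```

```bash
python3 - <<'E'
from h import *
t=snapshot('top');c=snapshot('scene');S=sense();print(S['tool_pos'],S['tcp_rot'],S['joint_pos'])
a=t['img'][150:280,330:480];b=c['img'][90:215,240:390]
cv2.imwrite('pics/d1.png',cv2.hconcat([cv2.resize(x,(400,400),interpolation=cv2.INTER_CUBIC) for x in(a,b)])[:,:,::-1])
for bx in [(405,232,440,270)]:print(blob(t,'b',bx))
E
```

```text
[ 595.87617557 -268.7191659   151.35324033] [-1.79963738e+02  9.05369441e-02 -1.78908735e+02] [-2.87737711e+01  1.82370966e+01  8.13072693e+01  1.38327519e-02
  8.03590638e+01 -1.19867313e+02]
(array([422.36507937, 247.28449328]), 7.507681369781494, 117)
```

View pics/d1.png

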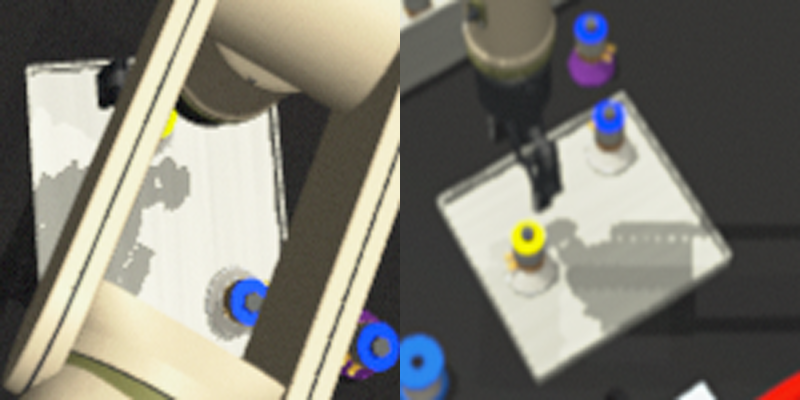

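```bash
python3 - <<'E'
from h import *
c=snapshot('scene');t=snapshot('top');print(blob(c,'y',(270,150,310,190)),sense()['tool_pos'])
for s in(c,t):
  for z in (150,63,37):print(np.round(proj(s,[595,-269.5,z]),1))
E
```

```text
(array([287.52941176, 163.95294118]), 5.724496364593506, 76) [ 595.91409199 -268.7240381   151.43883312]
[285.7 146.5]
[287.6 163.8]
[288.1 168.6]
[394.1 181.3]
[387.3 186.5]
[385.4 187.8]
```

>>> send_rows --steps '[[[0, 0, -0.5], [0, 0, 0]], [[0, 0, -1.1], [0, 0, 0]], [[0, 0, -1.7], [0, 0, 0]], [[0, 0, -2.3], [0, 0, 0]], [[0, 0, -2.9], [0, 0, 0]], [[0, 0, -3.4], [0, 0, 0]], [[0, 0, -3.7], [0, 0, 0]], [[0, 0, -3.9], [0, 0, 0]], [[0, 0, -3.9], [0, 0, 0]], [[0, 0, -3.9], [0, 0, 0]]]'

```text
time: 6.9
tool_pos: [595.9, -269.7, 33.8]
tcp_rot: [-180.0, 0.1, -179.0]
ft_force: [0.8, -0.5, -0.2]
finger_gap: 85.5
grip_force: 0.0
```

>>> send_rows --steps '[[[0, 0, 0], [0, 0, 0]], [[0, 0, 0], [0, 0, 0]], [[0, 0, 0], [0, 0, 0]], [[0, 0, 0], [0, 0, 0]], [[0, 0, 0], [0, 0, 0]], [[0, 0, 0], [0, 0, 0]], [[0, 0, 0], [0, 0, 0]], [[0, 0, 0], [0, 0, 0]]]' --fingers 1 --squeeze 50

```text
time: 7.9
tool_pos: [595.8, -269.7, 33.6]
tcp_rot: [-180.0, 0.1, -179.0]
ft_force: [0.0, -0.5, 4.3]
finger_gap: 36.5
grip_force: 50.6
```

>>> send_rows --steps '[[[0, 0, 0.3], [0, 0, 0]], [[0, 0, 1], [0, 0, 0]], [[0, 0, 2], [0, 0, 0]], [[0, 0, 3], [0, 0, 0]], [[0, 0, 4], [0, 0, 0]], [[0, 0, 5], [0, 0, 0]], [[0, 0, 5.6], [0, 0, 0]], [[0, 0, 6], [0, 0, 0]], [[0, 0, 6.3], [0, 0, 0]], [[0, 0, 6.3], [0, 0, 0]]]'

```text
time: 9.15
tool_pos: [595.4, -269.4, 222.1]
tcp_rot: [-180.0, 0.0, -179.0]
ft_force: [0.3, 0.1, -3.9]
finger_gap: 36.5
grip_force: 50.4
```

>>> send_rows --steps '[[[-0.2, 0.5, 0], [0, 0, 0.02]], [[-0.5, 1.6, 0], [0, 0, 0.05]], [[-0.8, 2.7, 0], [0, 0, 0.08]], [[-1.1, 3.8, 0], [0, 0, 0.11]], [[-1.45, 5, 0], [0, 0, 0.15]], [[-1.8, 6.2, 0], [0, 0, 0.18]], [[-2.1, 7.2, 0], [0, 0, 0.21]], [[-2.4, 8, 0], [0, 0, 0.24]], [[-2.46, 8.4, 0], [0, 0, 0.24]], [[-2.46, 8.4, 0], [0, 0, 0.24]]]'

```text
time: 10.4
tool_pos: [521.2, -16.7, 221.6]
tcp_rot: [180.0, -0.0, -165.1]
ft_force: [-0.5, 0.5, -3.5]
finger_gap: 36.5
grip_force: 50.8
```

```bash
python3 - <<'E'
from h import *
t=snapshot('top');c=snapshot('scene');S=sense();print(S['tool_pos'],S['tcp_rot'],S['finger_gap'],S['joint_pos'])
p=S['tool_pos']
w=[]
for s in(t,c):
  u,v=np.round(proj(s,p+[0,0,0])).astype(int);print(u,v)
  w.append(cv2.resize(s['img'][v-25:v+25,u-25:u+25],(400,400),interpolation=cv2.INTER_CUBIC))
cv2.imwrite('pics/d2.png',cv2.hconcat(w)[:,:,::-1])
print(blob(t,'b',(405,232,440,270)),blob(c,'b',(303,115,330,145)))
E
```

```text
[521.6129727  -17.87215707 221.8116959 ] [-1.79980064e+02 -1.45314217e-02 -1.65224844e+02] 36.60773396782066 [-7.57528300e+00 -4.41336677e+00  9.83548703e+01 -2.40208173e-02
  8.60643555e+01 -1.12348791e+02]
282 214
354 186
(array([423.46446446, 247.6986987 ]), 7.8065876960754395, 148) (array([317.8       , 125.90833333]), 5.439934730529785, 72)
```

View pics/d2.png

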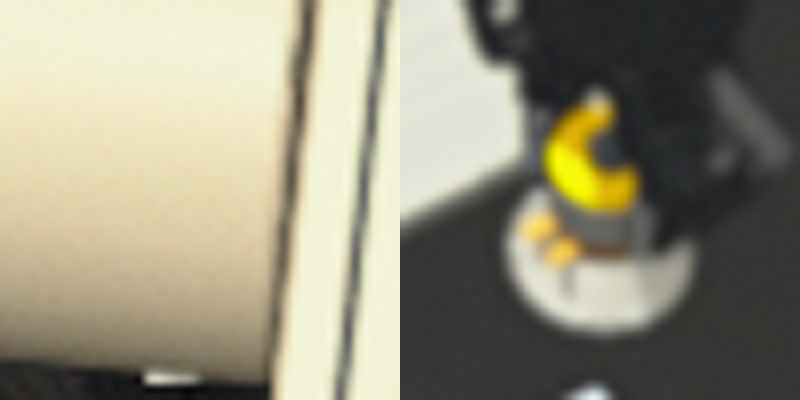

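```bash
python3 - <<'E'
from h import *
c=snapshot('scene');p=sense()['tool_pos'];print(p)
P=[at(c,354-25+(u-400)/8,186-25+v/8,p[2]) for u,v in((540,228),(562,250))]
print(P,P[0]-P[1]);m=(P[0]+P[1])/2
d=m-p;print('tab dir',np.degrees(np.arctan2(d[1],d[0])),np.linalg.norm(d[:2]));e=P[1]-P[0];print('perp',np.degrees(np.arctan2(e[1],e[0]))-90)
# foot disc center in the crop (600,255) wide 505-695
f=at(c,354-25+(602-400)/8,161+250/8,p[2]-24);print('foot',f)
for a in (-10,0,5,10,20):
  a=np.radians(a);print(np.round((np.array(proj(c,p+26*np.array([np.cos(a),np.sin(a),0])))-[329,161])*8+[400,0]))
E
```

```text
[521.69012905 -18.11128849 221.82669495]
[array([543.48598148, -19.1572486 , 221.82669495]), array([541.64737301,  -8.54230021, 221.82669495])] [  1.83860847 -10.61494839   0.        ]
tab dir 11.537239707553216 21.30705908780364
perp 9.826668140585127
foot [521.59612189 -14.23562168 197.82669495]
[524. 225.]
[530. 236.]
[534. 241.]
[539. 246.]
[549. 254.]
```

>>> send_rows --steps '[[[0, 0, -0.4], [0, 0, 0]], [[0, 0, -1], [0, 0, 0]], [[0, 0, -1.6], [0, 0, 0]], [[0, 0, -2.2], [0, 0, 0]], [[0, 0, -2.8], [0, 0, 0]], [[0, 0, -3.2], [0, 0, 0]], [[0, 0, -3.4], [0, 0, 0]], [[0, 0, -3.4], [0, 0, 0]], [[0, 0, -3.4], [0, 0, 0]], [[0, 0, -3.4], [0, 0, 0]]]'

```text
time: 11.8
tool_pos: [522.1, -17.5, 120.7]
tcp_rot: [-180.0, 0.1, -165.2]
ft_force: [-0.4, -0.2, -3.9]
finger_gap: 36.5
grip_force: 50.7
```

>>> send_rows --steps '[[[0, 0, 0], [0, 0, 0]], [[0, 0, 0], [0, 0, 0]], [[0, 0, 0], [0, 0, 0]], [[0, 0, 0], [0, 0, 0]], [[0, 0, 0], [0, 0, 0]]]'

```text
time: 12.42
tool_pos: [521.5, -17.4, 120.0]
tcp_rot: [180.0, -0.0, -165.2]
ft_force: [-0.1, 0.1, -2.5]
finger_gap: 37.1
grip_force: 50.7
```

```bash
python3 - <<'E'
from h import *
c=snapshot('scene');S=sense();p=S['tool_pos'];print(p,S['tcp_rot'],S['time'])
u,v=np.round(proj(c,p)).astype(int)
cv2.imwrite('pics/d3.png',cv2.resize(c['img'][v-30:v+30,u-40:u+40],(800,600),interpolation=cv2.INTER_CUBIC)[:,:,::-1])
E
```

```text
[521.51550606 -17.39969347 119.94122593] [ 1.79999564e+02 -4.64204503e-03 -1.65203927e+02] 12.475
```

View pics/d3.png

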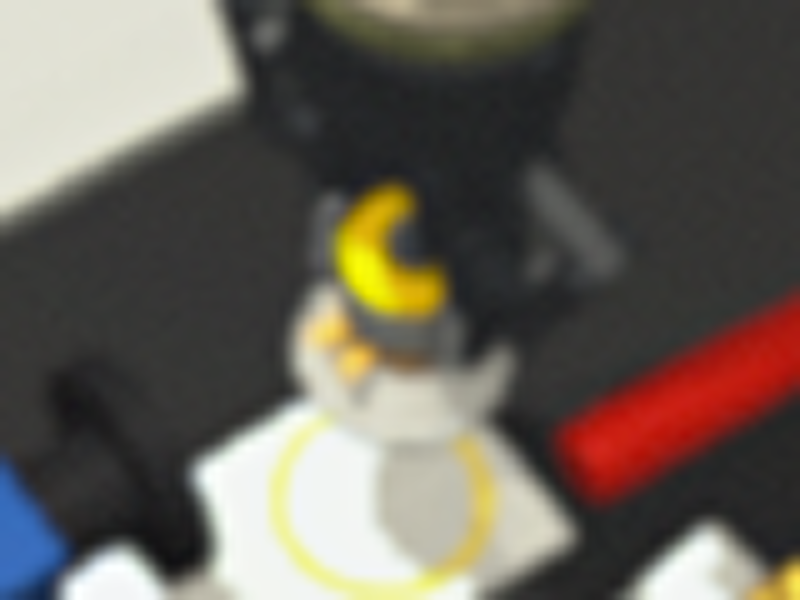

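The yellow transducer is level above the ring, with both tabs (at 325,330 and 355,360 in the crop) facing the lens. Next come the two clockwise thirds.

>>> send_rows --steps '[[[0, 0, 0], [0, 0, -0.1]], [[0, 0, 0], [0, 0, -0.25]], [[0, 0, 0], [0, 0, -0.42]], [[0, 0, 0], [0, 0, -0.6]], [[0, 0, 0], [0, 0, -0.78]], [[0, 0, 0], [0, 0, -0.96]], [[0, 0, 0], [0, 0, -1.14]], [[0, 0, 0], [0, 0, -1.32]], [[0, 0, 0], [0, 0, -1.5]], [[0, 0, 0], [0, 0, -1.68]]]'

```text
time: 13.72
tool_pos: [521.5, -17.4, 120.0]
tcp_rot: [-180.0, -0.0, 98.2]
ft_force: [1.0, 0.6, -4.0]
finger_gap: 36.4
grip_force: 50.7
```

>>> send_rows --steps '[[[0, 0, 0], [0, 0, -0.18]], [[0, 0, 0], [0, 0, -0.32]], [[0, 0, 0], [0, 0, -0.414]], [[0, 0, 0], [0, 0, -0.414]], [[0, 0, 0], [0, 0, -0.414]], [[0, 0, 0], [0, 0, -0.414]], [[0, 0, 0], [0, 0, -0.414]], [[0, 0, 0], [0, 0, -0.414]], [[0, 0, 0], [0, 0, -0.414]], [[0, 0, 0], [0, 0, -0.414]]]'

```text
time: 14.98
tool_pos: [521.6, -17.4, 120.0]
tcp_rot: [180.0, -0.0, 74.8]
ft_force: [-0.1, -0.1, -2.3]
finger_gap: 36.5
grip_force: 50.6
```

>>> send_rows --steps '[[[0, 0, 0], [0, 0, -0.1]], [[0, 0, 0], [0, 0, -0.25]], [[0, 0, 0], [0, 0, -0.42]], [[0, 0, 0], [0, 0, -0.6]], [[0, 0, 0], [0, 0, -0.78]], [[0, 0, 0], [0, 0, -0.96]], [[0, 0, 0], [0, 0, -1.14]], [[0, 0, 0], [0, 0, -1.32]], [[0, 0, 0], [0, 0, -1.5]], [[0, 0, 0], [0, 0, -1.68]]]'

```text
time: 16.23
tool_pos: [521.6, -17.4, 120.0]
tcp_rot: [-180.0, -0.0, -21.8]
ft_force: [0.0, 0.9, -3.0]
finger_gap: 36.6
grip_force: 50.5
```

>>> send_rows --steps '[[[0, 0, 0], [0, 0, -0.18]], [[0, 0, 0], [0, 0, -0.32]], [[0, 0, 0], [0, 0, -0.414]], [[0, 0, 0], [0, 0, -0.414]], [[0, 0, 0], [0, 0, -0.414]], [[0, 0, 0], [0, 0, -0.414]], [[0, 0, 0], [0, 0, -0.414]], [[0, 0, 0], [0, 0, -0.414]], [[0, 0, 0], [0, 0, -0.414]], [[0, 0, 0], [0, 0, -0.414]]]'

```text
time: 17.48
tool_pos: [521.5, -17.4, 120.0]
tcp_rot: [180.0, -0.0, -45.2]
ft_force: [0.0, 0.6, -2.9]
finger_gap: 36.4
grip_force: 50.5
```

>>> send_rows --steps '[[[0, 0, 0.5], [0, 0, 0]], [[0, 0, 1.2], [0, 0, 0]], [[0, 0, 2], [0, 0, 0]], [[0, 0, 2.8], [0, 0, 0.1]], [[0, 0, 3.6], [0, 0, 0.2]], [[0, 0.3, 4], [0, 0, 0.3]], [[0, 1, 4], [0, 0, 0.4]], [[-0.05, 2, 4], [0, 0, 0.5]], [[-0.1, 3, 4], [0, 0, 0.6]], [[-0.12, 4, 4], [0, 0, 0.7]]]'

```text
time: 18.73
tool_pos: [518.1, 103.5, 241.4]
tcp_rot: [-180.0, -0.1, -4.9]
ft_force: [-0.6, -0.6, -3.1]
finger_gap: 36.9
grip_force: 50.6
```

>>> send_rows --steps '[[[-0.03, 0.9, 0], [0, 0, 0.1]], [[-0.06, 1.8, 0], [0, 0, 0.2]], [[-0.1, 2.7, 0], [0, 0, 0.3]], [[-0.13, 3.3, 0], [0, 0, 0.3]], [[-0.13, 3.58, 0], [0, 0, 0.3]], [[-0.13, 3.58, 0], [0, 0, 0.3]], [[-0.13, 3.58, -0.5], [0, 0, 0.3]], [[-0.13, 3.58, -1.2], [0, 0, 0.3]], [[-0.13, 3.58, -2], [0, 0, 0.3]], [[-0.13, 3.58, -2], [0, 0, 0.3]]]'

```text
time: 19.98
tool_pos: [512.1, 208.6, 176.5]
tcp_rot: [180.0, 0.3, 12.1]
ft_force: [0.4, -0.1, -3.0]
finger_gap: 36.8
grip_force: 50.6
```

```bash
python3 - <<'E'
from h import *
t=snapshot('top');c=snapshot('scene');S=sense();p=S['tool_pos'];print(p,S['tcp_rot'],S['joint_pos'][5])
a=t['img'][160:285,125:265];b=c['img'][225:350,330:470]
w=[cv2.resize(x,(400,400),interpolation=cv2.INTER_CUBIC) for x in(a,b)]
cv2.imwrite('pics/d4.png',cv2.hconcat(w)[:,:,::-1])
for n in ('pocket0',):
  for cn,s in(('top',t),('scene',c)):
    for r in finder.pinpoint(n,cn)[:4]:print(cn,round(r['confidence'],2),at(s,r['at'][0]*640,r['at'][1]*400,6)[:2].round())
print(blob(c,'b',(303,115,330,145)))
E
```

```text
[513.95820702 209.4213682  179.85823747] [1.79990432e+02 4.22354192e-02 1.20846143e+01] 94.79622648313456
top 0.8 [536. 141.]
top 0.72 [522. 209.]
top 0.71 [489. 296.]
scene 0.8 [508. 288.]
scene 0.79 [527. 217.]
(array([317.79035639, 125.87840671]), 5.431675910949707, 72)
```

View pics/d4.png

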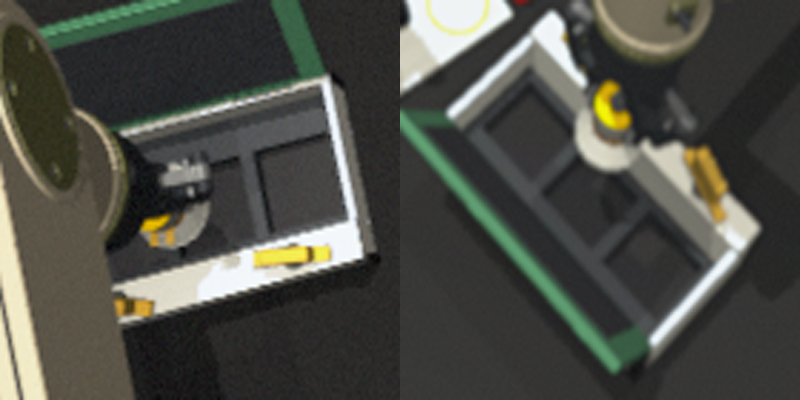

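```bash
python3 - <<'E'
from h import *
t=snapshot('top');c=snapshot('scene')
T=lambda u,v,z:at(t,105+u/4,145+v/4,z)[:2]
S=lambda u,v,z:at(c,240+u/3.5556,200+v/3.5556,z)[:2]
for f,q in ((T,[(318,283),(415,255),(437,352),(333,383)]),(S,[(555,250),(618,320),(565,365),(497,297)]),(T,[(190,312),(292,288),(312,388),(210,412)]),(S,[(482,182),(540,240),(487,288),(425,228)])):
    P=np.array([f(*x,30) for x in q]);print(P.mean(0).round(1),[np.linalg.norm(P[i]-P[i-1]).round() for i in range(4)],P.round().tolist())
E
```

```text
[514.2 208.1] [np.float64(64.0), np.float64(63.0), np.float64(64.0), np.float64(68.0)] [[537.0, 245.0], [554.0, 183.0], [492.0, 169.0], [474.0, 235.0]]
[515.3 214.6] [np.float64(61.0), np.float64(72.0), np.float64(56.0), np.float64(72.0)] [[491.0, 174.0], [482.0, 245.0], [537.0, 255.0], [551.0, 184.0]]
[496.2 286.5] [np.float64(65.0), np.float64(66.0), np.float64(65.0), np.float64(65.0)] [[521.0, 325.0], [535.0, 261.0], [471.0, 248.0], [458.0, 312.0]]
[532.3 135.7] [np.float64(61.0), np.float64(65.0), np.float64(59.0), np.float64(67.0)] [[509.0, 98.0], [497.0, 162.0], [554.0, 174.0], [569.0, 109.0]]
```

>>> send_rows --steps '[[[0.03, 0.04, -0.6], [0, 0, 0]], [[0.03, 0.04, -1.3], [0, 0, 0]], [[0.03, 0.04, -2], [0, 0, 0]], [[0.03, 0.04, -2.7], [0, 0, 0]], [[0.03, 0.04, -3.2], [0, 0, 0]], [[0.03, 0.04, -3.6], [0, 0, 0]], [[0.03, 0.04, -3.8], [0, 0, 0]], [[0.03, 0.04, -3.9], [0, 0, 0]], [[0.03, 0.04, -3.9], [0, 0, 0]], [[0.03, 0.04, -3.9], [0, 0, 0]]]'

```text
time: 21.52
tool_pos: [515.4, 211.4, 63.7]
tcp_rot: [-180.0, -0.1, 12.1]
ft_force: [-0.5, -0.1, -3.6]
finger_gap: 36.6
grip_force: 50.6
```

>>> send_rows --steps '[[[0, 0, -0.1], [0, 0, 0]], [[0, 0, -0.2], [0, 0, 0]], [[0, 0, -0.3], [0, 0, 0]], [[0, 0, -0.4], [0, 0, 0]], [[0, 0, -0.5], [0, 0, 0]], [[0, 0, -0.6], [0, 0, 0]], [[0, 0, -0.7], [0, 0, 0]], [[0, 0, -0.75], [0, 0, 0]], [[0, 0, -0.75], [0, 0, 0]], [[0, 0, -0.75], [0, 0, 0]]]'

```text
time: 22.78
tool_pos: [515.0, 211.2, 40.6]
tcp_rot: [-180.0, -0.0, 12.1]
ft_force: [-0.8, -0.9, -3.8]
finger_gap: 36.8
grip_force: 50.6
```

>>> send_rows --steps '[[[0, 0, -0.04], [0, 0, 0]], [[0, 0, -0.08], [0, 0, 0]], [[0, 0, -0.12], [0, 0, 0]], [[0, 0, -0.15], [0, 0, 0]], [[0, 0, -0.15], [0, 0, 0]], [[0, 0, -0.15], [0, 0, 0]]]'

```text
time: 23.52
tool_pos: [515.0, 211.2, 36.6]
tcp_rot: [180.0, -0.0, 12.1]
ft_force: [-5.0, -1.0, 5.1]
finger_gap: 36.3
grip_force: 51.5
```

>>> send_rows --steps '[[[0, 0, 0], [0, 0, 0]], [[0, 0, 0], [0, 0, 0]], [[0, 0, 0], [0, 0, 0]], [[0, 0, 0], [0, 0, 0]], [[0, 0, 0.2], [0, 0, 0]], [[0, 0, 0.6], [0, 0, 0]], [[0, 0, 1.2], [0, 0, 0]], [[0, 0, 2], [0, 0, 0]], [[0, 0, 3], [0, 0, 0]], [[0, 0, 4], [0, 0, 0]]]' --fingers 0.36

```text
time: 24.78
tool_pos: [515.3, 211.3, 158.6]
tcp_rot: [-180.0, -0.1, 12.1]
ft_force: [0.2, 1.0, -0.4]
finger_gap: 54.6
grip_force: 0.0
```

>>> send_rows --steps '[[[0, 0, 0.6], [0, 0, 0]], [[0, 0, 1.5], [0, 0, 0]], [[0, -0.5, 2.5], [0, 0, 0.15]], [[0, -1.5, 3.5], [0, 0, 0.3]], [[0, -2.5, 3.5], [0, 0, 0.45]], [[-0.1, -3.5, 3.5], [0, 0, 0.6]], [[-0.3, -4.7, 3.5], [0, 0, 0.75]], [[-0.5, -6, 3.5], [0, 0, 0.9]], [[-0.7, -7.5, 3.5], [0, 0, 1.05]], [[-0.9, -9, 3.5], [0, 0, 1.2]]]'

```text
time: 26.02
tool_pos: [487.5, -60.0, 261.4]
tcp_rot: [180.0, 0.0, 81.2]
ft_force: [0.9, -0.4, 0.6]
finger_gap: 54.6
grip_force: 0.0
```

```bash
python3 - <<'E'
from h import *
t=snapshot('top');c=snapshot('scene');S=sense();print(S['tool_pos'],S['tcp_rot'],S['joint_pos'])
for s,cn,bx,by in((t,'top',(330,160,450,280),(180,195,235,250)),(c,'scene',(255,115,330,205),(365,260,425,320))):
    for k,b,z in(('b',bx,63),('y',by,66)):
        try:
            q=blob(s,k,b);print(cn,k,q,at(s,*q[0],z))
        except Exception as e: print(cn,k,'none')
a=t['img'][160:285,125:265];b=c['img'][225:350,330:470]
w=[cv2.resize(x,(400,400),interpolation=cv2.INTER_CUBIC) for x in(a,b)]
cv2.imwrite('pics/d5.png',cv2.hconcat(w)[:,:,::-1])
E
```

```text
[487.22952544 -62.39207206 261.35097865] [1.79991768e+02 8.81746088e-02 8.09483126e+01] [-1.32150337e+01 -1.02343774e+01  9.95697685e+01 -8.73498777e-02
  9.06499961e+01 -4.16435466e+00]
top b (array([423.46446446, 247.6986987 ]), 7.8065876960754395, 149) [ 440.42802781 -352.23704122   63.        ]
top y (array([194.55354059, 224.96200345]), 9.708344459533691, 158) [511.55750327 208.82075319  66.        ]
scene b (array([292.68612022, 156.26076503]), 52.55958938598633, 82) [ 568.28063536 -286.6983049    63.        ]
scene y (array([398.23869611, 280.49631966]), 7.762187480926514, 149) [515.09421587 211.4056014   66.        ]
```

View pics/d5.png

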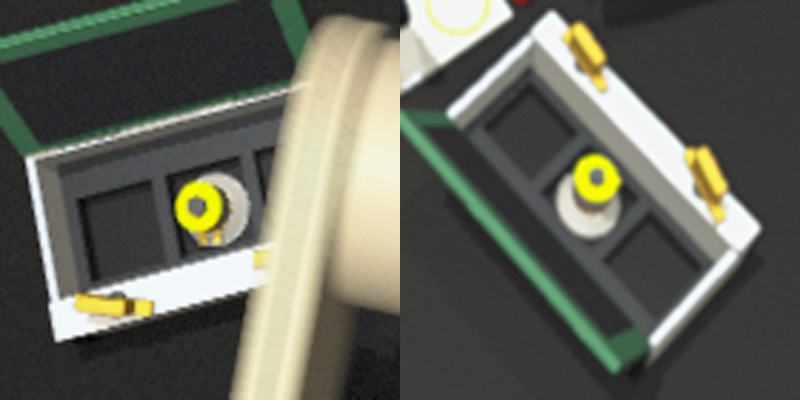

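```bash
python3 - <<'E'
from h import *
t=snapshot('top');c=snapshot('scene');O=np.array([441.4,-353,33])
for s,b,off in((t,(410,232,440,262),0),(c,(300,115,332,150),0)):
    f=at(s,*blob(s,'b',b)[0],63)   # axis as this camera sees it
    h=cv2.cvtColor(s['img'],cv2.COLOR_RGB2HSV).astype(int)
    m=(h[...,0]>10)&(h[...,0]<26)&(h[...,1]>55)&(h[...,2]>120)
    for v in range(b[1],b[3]):
        for u in range(b[0],b[2]):
            if m[v,u]:
                d=at(s,u,v,33)-f;r=np.hypot(*d[:2])
                if r<34: print((u,v),h[v,u].tolist(),round(r,1),round(np.degrees(np.arctan2(d[1],d[0]))))
    print()
w=[cv2.resize(s['img'][v-15:v+15,u-15:u+15],(400,400),interpolation=cv2.INTER_CUBIC) for s,u,v in((t,423,248),(c,316,131))]
cv2.imwrite('pics/d6.png',cv2.hconcat(w)[:,:,::-1])
E
```

```text
(416, 242) [23, 72, 156] 17.6 36
(415, 243) [22, 102, 128] 17.5 48
(414, 244) [19, 69, 125] 18.2 59
(413, 250) [21, 62, 149] 19.7 107
(414, 250) [20, 97, 124] 17.3 109
(414, 251) [19, 107, 134] 18.5 117
(414, 252) [21, 68, 180] 19.8 123
(415, 252) [19, 94, 154] 17.8 128
(417, 254) [20, 61, 125] 18.5 150

(310, 128) [23, 90, 182] 30.3 -61
(311, 128) [22, 102, 208] 27.5 -64
(310, 129) [25, 71, 224] 28.3 -54
(311, 129) [24, 110, 230] 25.3 -57
(312, 129) [20, 83, 209] 22.5 -61
(312, 130) [23, 80, 201] 20.6 -51
(323, 134) [16, 63, 125] 19.1 122
(314, 135) [18, 76, 148] 18.2 17
(315, 136) [18, 73, 153] 19.7 32
(316, 136) [17, 95, 126] 18.4 41
(321, 136) [16, 83, 129] 20.2 91
```

View pics/d6.png

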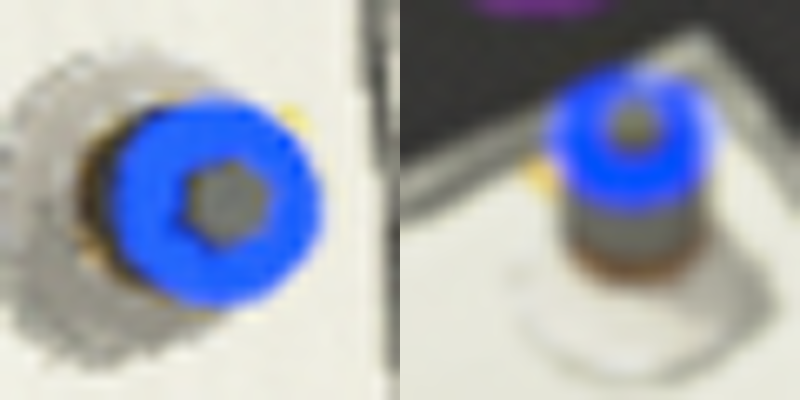

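>>> send_rows --steps '[[[-0.2, -1.2, 0], [0, 0, 0.08]], [[-0.4, -2.5, 0], [0, 0, 0.16]], [[-0.6, -3.9, 0], [0, 0, 0.25]], [[-0.85, -5.3, 0], [0, 0, 0.35]], [[-1.05, -6.7, -0.5], [0, 0, 0.45]], [[-1.3, -8.1, -1.4], [0, 0, 0.55]], [[-1.5, -9.3, -2.5], [0, 0, 0.648]], [[-1.54, -9.79, -3.3], [0, 0, 0.648]], [[-1.54, -9.79, -3.7], [0, 0, 0.648]], [[-1.54, -9.79, -3.7], [0, 0, 0.648]]]' --fingers 0

```text
time: 27.48
tool_pos: [442.0, -350.8, 149.3]
tcp_rot: [-180.0, -0.1, 118.0]
ft_force: [0.8, 0.1, -0.1]
finger_gap: 85.7
grip_force: 0.0
```

```bash
python3 - <<'E'
from h import *
c=snapshot('scene');t=snapshot('top');S=sense();print(S['tool_pos'],S['tcp_rot'],S['joint_pos'])
q=blob(c,'b',(303,115,330,145));print(q,at(c,*q[0],63))
E
```

```text
[ 442.7997877  -351.72921272  151.20956195] [1.79961856e+02 6.94925424e-02 1.18073046e+02] [-4.36652107e+01  5.03007015e+00  9.63700422e+01  1.47417514e-02
  7.85219427e+01 -7.17412031e+01]
(array([317.72294372, 125.91341991]), 5.420424461364746, 68) [ 442.58282944 -353.1408607    63.        ]
```

Blue has not moved. Going down to grip it.

>>> send_rows --steps '[[[-0.03, -0.03, -0.5], [0, 0, 0]], [[-0.03, -0.03, -1.1], [0, 0, 0]], [[-0.03, -0.03, -1.7], [0, 0, 0]], [[-0.03, -0.03, -2.3], [0, 0, 0]], [[-0.03, -0.03, -2.9], [0, 0, 0]], [[-0.03, -0.03, -3.4], [0, 0, 0]], [[-0.03, -0.03, -3.7], [0, 0, 0]], [[-0.03, -0.03, -3.9], [0, 0, 0]], [[-0.03, -0.03, -3.9], [0, 0, 0]], [[-0.03, -0.03, -3.9], [0, 0, 0]]]'

```text
time: 28.82
tool_pos: [441.2, -353.8, 33.6]
tcp_rot: [180.0, 0.1, 118.0]
ft_force: [-0.4, -0.4, 0.4]
finger_gap: 85.5
grip_force: 0.0
```

>>> send_rows --steps '[[[0, 0, 0], [0, 0, 0]], [[0, 0, 0], [0, 0, 0]], [[0, 0, 0], [0, 0, 0]], [[0, 0, 0], [0, 0, 0]], [[0, 0, 0], [0, 0, 0]], [[0, 0, 0], [0, 0, 0]], [[0, 0, 0], [0, 0, 0]], [[0, 0, 0], [0, 0, 0]]]' --fingers 1 --squeeze 50

```text
time: 29.82
tool_pos: [441.3, -353.7, 33.6]
tcp_rot: [180.0, 0.1, 118.0]
ft_force: [0.4, 0.9, 4.5]
finger_gap: 36.5
grip_force: 50.5
```

>>> send_rows --steps '[[[0, 0, 0.3], [0, 0, 0]], [[0, 0, 1], [0, 0, 0]], [[0, 0, 2], [0, 0, 0]], [[0, 0, 3], [0, 0, 0]], [[0, 0, 4], [0, 0, 0]], [[0, 0, 5], [0, 0, 0]], [[0, 0, 5.6], [0, 0, 0]], [[0, 0, 6], [0, 0, 0]], [[0, 0, 6.3], [0, 0, 0]], [[0, 0, 6.3], [0, 0, 0]]]'

```text
time: 31.08
tool_pos: [440.9, -353.5, 222.0]
tcp_rot: [180.0, 0.0, 118.0]
ft_force: [-0.1, 0.5, -2.9]
finger_gap: 36.7
grip_force: 50.4
```

>>> send_rows --steps '[[[0.1, 0.6, 0], [0, 0, 0.1]], [[0.35, 1.6, 0], [0, 0, 0.22]], [[0.65, 2.8, 0], [0, 0, 0.36]], [[0.95, 4.1, 0], [0, 0, 0.51]], [[1.3, 5.5, 0], [0, 0, 0.67]], [[1.65, 6.9, 0], [0, 0, 0.83]], [[2, 8.3, 0], [0, 0, 0.99]], [[2.3, 9.6, 0], [0, 0, 1.14]], [[2.55, 10.6, 0], [0, 0, 1.26]], [[2.69, 11.2, 0], [0, 0, 1.34]]]'

```text
time: 32.33
tool_pos: [521.2, -15.7, 220.7]
tcp_rot: [179.9, -0.1, -164.9]
ft_force: [-0.5, 0.2, -3.8]
finger_gap: 36.9
grip_force: 50.6
```

>>> send_rows --steps '[[[0, 0, 0], [0, 0, 0]], [[0, 0, 0], [0, 0, 0]], [[0, 0, 0], [0, 0, 0]]]'

```text
time: 32.7
tool_pos: [521.3, -18.2, 221.7]
tcp_rot: [-180.0, -0.0, -165.3]
ft_force: [-0.1, 0.2, -3.2]
finger_gap: 36.7
grip_force: 50.6
```

```bash
python3 - <<'E'
from h import *
t=snapshot('top');c=snapshot('scene');S=sense();p=S['tool_pos'];print(p,S['tcp_rot'],S['joint_pos'])
u,v=np.round(proj(c,p)).astype(int);print(u,v)
cv2.imwrite('pics/d7.png',cv2.resize(c['img'][v-25:v+25,u-25:u+25],(400,400),interpolation=cv2.INTER_CUBIC)[:,:,::-1])
E
```

```text
[521.44490521 -18.11697535 221.91293637] [-1.79995235e+02 -5.23700767e-03 -1.65295194e+02] [-7.61684711e+00 -4.44615989e+00  9.83753661e+01 -6.41162492e-03
  8.60738288e+01 -1.12321214e+02]
354 186
```

View pics/d7.png

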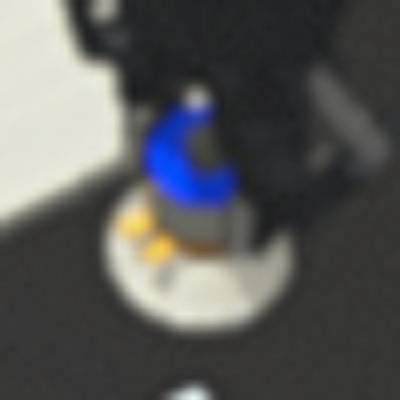

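>>> send_rows --steps '[[[0, 0, -0.4], [0, 0, 0.03]], [[0, 0, -1], [0, 0, 0.08]], [[0, 0, -1.6], [0, 0, 0.08]], [[0, 0, -2.2], [0, 0, 0.08]], [[0, 0, -2.8], [0, 0, 0.08]], [[0, 0, -3.2], [0, 0, 0.08]], [[0, 0, -3.4], [0, 0, 0.08]], [[0, 0, -3.4], [0, 0, 0.08]], [[0, 0, -3.4], [0, 0, 0.08]], [[0, 0, -3.4], [0, 0, 0.08]]]'

```text
time: 34.05
tool_pos: [522.1, -17.5, 120.7]
tcp_rot: [-180.0, 0.1, -160.6]
ft_force: [-0.2, 0.3, -3.3]
finger_gap: 37.1
grip_force: 50.6
```

>>> send_rows --steps '[[[0, 0, 0], [0, 0, 0]], [[0, 0, 0], [0, 0, 0]], [[0, 0, 0], [0, 0, 0]], [[0, 0, 0], [0, 0, 0]], [[0, 0, 0], [0, 0, 0]], [[0, 0, 0], [0, 0, 0]]]'

```text
time: 34.8
tool_pos: [521.6, -17.4, 120.0]
tcp_rot: [-180.0, -0.0, -160.6]
ft_force: [-0.3, 0.4, -2.2]
finger_gap: 36.6
grip_force: 50.6
```

>>> send_rows --steps '[[[0, 0, 0], [0, 0, -0.1]], [[0, 0, 0], [0, 0, -0.25]], [[0, 0, 0], [0, 0, -0.42]], [[0, 0, 0], [0, 0, -0.6]], [[0, 0, 0], [0, 0, -0.78]], [[0, 0, 0], [0, 0, -0.96]], [[0, 0, 0], [0, 0, -1.14]], [[0, 0, 0], [0, 0, -1.32]], [[0, 0, 0], [0, 0, -1.5]], [[0, 0, 0], [0, 0, -1.68]]]'

```text
time: 36.05
tool_pos: [521.5, -17.4, 120.0]
tcp_rot: [-180.0, -0.0, 102.8]
ft_force: [-0.5, -0.2, -3.1]
finger_gap: 36.6
grip_force: 50.6
```

>>> send_rows --steps '[[[0, 0, 0], [0, 0, -0.18]], [[0, 0, 0], [0, 0, -0.32]], [[0, 0, 0], [0, 0, -0.414]], [[0, 0, 0], [0, 0, -0.414]], [[0, 0, 0], [0, 0, -0.414]], [[0, 0, 0], [0, 0, -0.414]], [[0, 0, 0], [0, 0, -0.414]], [[0, 0, 0], [0, 0, -0.414]], [[0, 0, 0], [0, 0, -0.414]], [[0, 0, 0], [0, 0, -0.414]]]'

```text
time: 37.3
tool_pos: [521.6, -17.4, 120.0]
tcp_rot: [180.0, 0.0, 79.4]
ft_force: [0.5, 0.2, -4.5]
finger_gap: 36.8
grip_force: 50.6
```

>>> send_rows --steps '[[[0, 0, 0], [0, 0, -0.1]], [[0, 0, 0], [0, 0, -0.25]], [[0, 0, 0], [0, 0, -0.42]], [[0, 0, 0], [0, 0, -0.6]], [[0, 0, 0], [0, 0, -0.78]], [[0, 0, 0], [0, 0, -0.96]], [[0, 0, 0], [0, 0, -1.14]], [[0, 0, 0], [0, 0, -1.32]], [[0, 0, 0], [0, 0, -1.5]], [[0, 0, 0], [0, 0, -1.68]]]'

```text
time: 38.55
tool_pos: [521.5, -17.4, 120.0]
tcp_rot: [-180.0, 0.0, -17.2]
ft_force: [-0.9, -0.7, -3.5]
finger_gap: 36.4
grip_force: 50.5
```

>>> send_rows --steps '[[[0, 0, 0], [0, 0, -0.18]], [[0, 0, 0], [0, 0, -0.32]], [[0, 0, 0], [0, 0, -0.414]], [[0, 0, 0], [0, 0, -0.414]], [[0, 0, 0], [0, 0, -0.414]], [[0, 0, 0], [0, 0, -0.414]], [[0, 0, 0], [0, 0, -0.414]], [[0, 0, 0], [0, 0, -0.414]], [[0, 0, 0], [0, 0, -0.414]], [[0, 0, 0], [0, 0, -0.414]]]'

```text
time: 39.8
tool_pos: [521.5, -17.4, 120.0]
tcp_rot: [-180.0, 0.0, -40.6]
ft_force: [-0.6, 0.5, -3.3]
finger_gap: 36.9
grip_force: 50.5
```

>>> send_rows --steps '[[[0, 0, 0.5], [0, 0, 0]], [[0, 0, 1.2], [0, 0, 0]], [[0, 0, 2], [0, 0, 0.1]], [[0, 0, 2.8], [0, 0, 0.22]], [[0, 0, 3.6], [0, 0, 0.36]], [[0.05, 0.5, 4], [0, 0, 0.5]], [[0.1, 1.4, 4], [0, 0, 0.64]], [[0.2, 2.6, 4], [0, 0, 0.78]], [[0.3, 3.8, 4], [0, 0, 0.88]], [[0.37, 4.7, 4], [0, 0, 0.918]]]'

```text
time: 41.05
tool_pos: [532.8, 125.1, 241.4]
tcp_rot: [-180.0, -0.1, 12.2]
ft_force: [0.2, -0.9, -3.2]
finger_gap: 36.6
grip_force: 50.7
```

>>> send_rows --steps '[[[0, 0.25, 0], [0, 0, 0]], [[0, 0.3, 0], [0, 0, 0]], [[0, 0.3, -0.5], [0, 0, 0]], [[0, 0.3, -1.2], [0, 0, 0]], [[0, 0.3, -2], [0, 0, 0]], [[0, 0.3, -2.7], [0, 0, 0]], [[0, 0.3, -3.2], [0, 0, 0]], [[0, 0.3, -3.6], [0, 0, 0]], [[0, 0.3, -3.6], [0, 0, 0]], [[0, 0.3, -3.6], [0, 0, 0]]]'

```text
time: 42.3
tool_pos: [533.2, 132.6, 132.8]
tcp_rot: [180.0, -0.1, 12.0]
ft_force: [0.5, 0.2, -3.5]
finger_gap: 36.9
grip_force: 50.8
```

```bash
python3 - <<'E'
from h import *
t=snapshot('top');c=snapshot('scene');S=sense();p=S['tool_pos'];print(p,S['tcp_rot'],S['ft_force'])
a=t['img'][160:285,125:265];b=c['img'][225:350,330:470]
w=[cv2.resize(x,(400,400),interpolation=cv2.INTER_CUBIC) for x in(a,b)]
cv2.imwrite('pics/d8.png',cv2.hconcat(w)[:,:,::-1])
E
```

```text
[533.36618525 132.72230402 133.05902658] [ 1.79995328e+02 -1.00987442e-01  1.20215355e+01] [ 0.6088641  -1.25784461 -2.69447161]
```

View pics/d8.png

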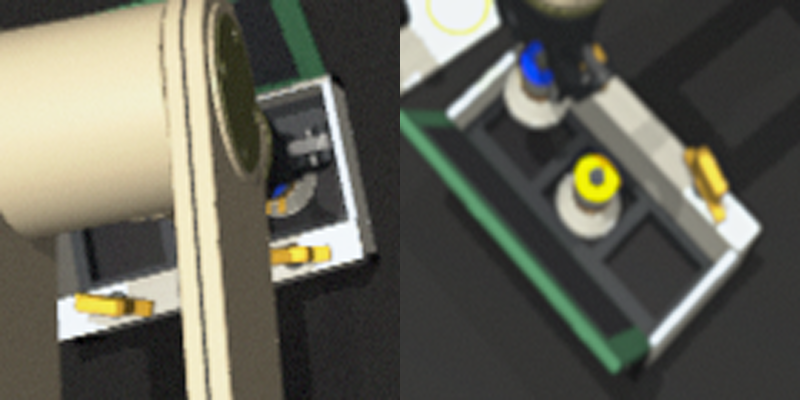

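>>> send_rows --steps '[[[-0.02, 0, -0.5], [0, 0, 0]], [[-0.02, 0, -1], [0, 0, 0]], [[-0.02, 0, -1.5], [0, 0, 0]], [[-0.02, 0, -1.9], [0, 0, 0]], [[-0.02, 0, -2.2], [0, 0, 0]], [[-0.02, 0, -2.3], [0, 0, 0]], [[-0.02, 0, -2.3], [0, 0, 0]], [[-0.02, 0, -2.3], [0, 0, 0]]]'

```text
time: 43.4
tool_pos: [532.6, 132.7, 63.7]
tcp_rot: [180.0, -0.1, 12.0]
ft_force: [-0.5, 0.4, -2.9]
finger_gap: 36.8
grip_force: 50.8
```

>>> send_rows --steps '[[[0, 0, -0.1], [0, 0, 0]], [[0, 0, -0.2], [0, 0, 0]], [[0, 0, -0.3], [0, 0, 0]], [[0, 0, -0.4], [0, 0, 0]], [[0, 0, -0.5], [0, 0, 0]], [[0, 0, -0.6], [0, 0, 0]], [[0, 0, -0.7], [0, 0, 0]], [[0, 0, -0.75], [0, 0, 0]], [[0, 0, -0.75], [0, 0, 0]], [[0, 0, -0.75], [0, 0, 0]]]'

```text
time: 44.65
tool_pos: [532.2, 132.6, 40.6]
tcp_rot: [180.0, -0.0, 12.0]
ft_force: [0.3, -0.2, -3.0]
finger_gap: 36.5
grip_force: 50.8
```

>>> send_rows --steps '[[[0, 0, -0.04], [0, 0, 0]], [[0, 0, -0.08], [0, 0, 0]], [[0, 0, -0.12], [0, 0, 0]], [[0, 0, -0.14], [0, 0, 0]], [[0, 0, -0.14], [0, 0, 0]], [[0, 0, -0.14], [0, 0, 0]]]'

```text
time: 45.4
tool_pos: [532.1, 132.6, 36.6]
tcp_rot: [-180.0, -0.0, 12.0]
ft_force: [-2.7, -1.7, 4.2]
finger_gap: 36.7
grip_force: 51.3
```

>>> send_rows --steps '[[[0, 0, 0], [0, 0, 0]], [[0, 0, 0], [0, 0, 0]], [[0, 0, 0], [0, 0, 0]], [[0, 0, 0], [0, 0, 0]], [[0, 0, 0.2], [0, 0, 0]], [[0, 0, 0.6], [0, 0, 0]], [[0, 0, 1.2], [0, 0, 0]], [[0, 0, 2], [0, 0, 0]], [[0, 0, 3], [0, 0, 0]], [[0, 0, 4], [0, 0, 0]]]' --fingers 0.36

```text
time: 46.65
tool_pos: [532.4, 132.6, 158.9]
tcp_rot: [180.0, -0.1, 12.0]
ft_force: [-0.2, -0.2, -1.2]
finger_gap: 54.5
grip_force: 0.0
```

>>> send_rows --steps '[[[0, 0, 0.8], [0, 0, 0]], [[0, 0, 1.8], [0, 0, 0]], [[0, 0, 2.8], [0, 0, 0]], [[0.3, 0.2, 3.6], [0, 0, 0]], [[1.2, 0.9, 3.6], [0, 0, 0]], [[2.2, 1.6, 3.6], [0, 0, 0]], [[3.2, 2.4, 3.6], [0, 0, 0]], [[4.2, 3.1, 3.6], [0, 0, 0]], [[5, 3.7, 3.6], [0, 0, 0]], [[5.2, 3.83, 3.6], [0, 0, 0]]]' --fingers 1

```text
time: 47.9
tool_pos: [688.7, 248.4, 264.9]
tcp_rot: [-180.0, -0.0, 12.1]
ft_force: [0.2, -0.2, -1.1]
finger_gap: 0.0
grip_force: 0.0
```

```bash
python3 - <<'E'
from h import *
t=snapshot('top');c=snapshot('scene');S=sense();p=S['tool_pos'];print(p,S['tcp_rot'],S['finger_gap'])
for s,cn,bb,by in((t,'top',(215,195,250,250),(180,195,235,250)),(c,'scene',(355,245,400,290),(380,260,425,320))):
    for k,b in(('b',bb),('y',by)):
        try:
            q=blob(s,k,b);print(cn,k,q,at(s,*q[0],66))
        except Exception as e: print(cn,k,'none')
a=t['img'][140:285,105:265];b=c['img'][225:350,300:470]
w=[cv2.resize(x,(400,400),interpolation=cv2.INTER_CUBIC) for x in(a,b)]
cv2.imwrite('pics/d9.png',cv2.hconcat(w)[:,:,::-1])
E
```

```text
[688.12166427 247.60050111 264.84173134] [ 1.79996754e+02 -1.23458812e-02  1.20391800e+01] 0.04672748933408471
top b (array([226.07294552, 216.20960295]), 8.18927001953125, 164) [530.98256053 131.78687315  66.        ]
top y (array([210.09432295, 229.35277226]), 23.769826889038086, 215) [499.78136406 170.917577    66.        ]
scene b none
scene y (array([398.21615472, 280.52559727]), 7.280210018157959, 134) [515.19231412 211.44420091  66.        ]
```

>>> send_rows --steps '[[[0, 0, -0.6], [0, 0, 0]], [[0, 0, -1.3], [0, 0, 0]], [[0, 0, -2], [0, 0, 0]], [[0, 0, -2.7], [0, 0, 0]], [[0, 0, -3.3], [0, 0, 0]], [[0, 0, -3.7], [0, 0, 0]], [[0, 0, -3.83], [0, 0, 0]], [[0, 0, -3.83], [0, 0, 0]]]'

```text
time: 49.0
tool_pos: [688.3, 247.6, 149.7]
tcp_rot: [-180.0, -0.0, 12.0]
ft_force: [0.0, 0.7, 0.3]
finger_gap: 0.2
grip_force: 0.0
```

>>> send_rows --steps '[[[-0.28, -0.06, 0], [0, 0, 0]], [[-0.56, -0.12, 0], [0, 0, 0]], [[-0.84, -0.18, 0], [0, 0, 0]], [[-1.12, -0.24, 0], [0, 0, 0]], [[-1.4, -0.3, 0], [0, 0, 0]], [[-1.68, -0.36, 0], [0, 0, 0]], [[-1.96, -0.42, 0], [0, 0, 0]], [[-2.24, -0.48, 0], [0, 0, 0]], [[-2.52, -0.54, 0], [0, 0, 0]], [[-2.8, -0.6, 0], [0, 0, 0]]]'

```text
time: 50.25
tool_pos: [608.9, 230.5, 157.4]
tcp_rot: [-180.0, -0.9, 12.0]
ft_force: [5.2, 1.0, 29.6]
finger_gap: 0.2
grip_force: 2.1
```

```bash
python3 - <<'E'
from h import *
c=snapshot('scene');S=sense();print(S['tool_pos'],S['ft_force'])
cv2.imwrite('pics/d10.png',cv2.resize(c['img'][200:350,290:470],(720,600),interpolation=cv2.INTER_CUBIC)[:,:,::-1])
for r in finder.pinpoint('lid_edge','scene'):print(r, at(c,r['at'][0]*640,r['at'][1]*400,197))
E
```

```text
[608.0645391  230.3840296  157.44533984] [ 3.96203351  0.20027855 27.11197884]
{'at': [0.5975, 0.705], 'confidence': 0.83} [593.79363085 230.62627475 197.        ]
```

>>> send_rows --steps '[[[0, 0, 0.4], [0, 0, 0]], [[0, 0, 0.7], [0, 0, 0]], [[0, 0, 0.9], [0, 0, 0]], [[0, 0, 0.9], [0, 0, 0]]]'

```text
time: 50.85
tool_pos: [603.8, 229.5, 176.3]
tcp_rot: [-180.0, 0.0, 12.0]
ft_force: [0.1, -0.2, 0.7]
finger_gap: 0.1
grip_force: 0.0
```

>>> send_rows --steps '[[[-0.3, -0.065, 0], [0, 0, 0]], [[-0.6, -0.13, 0], [0, 0, 0]], [[-0.9, -0.19, -0.03], [0, 0, 0]], [[-1.2, -0.26, -0.07], [0, 0, 0]], [[-1.45, -0.31, -0.17], [0, 0, 0]], [[-1.7, -0.36, -0.28], [0, 0, 0]], [[-1.92, -0.41, -0.42], [0, 0, 0]], [[-2.15, -0.46, -0.57], [0, 0, 0]], [[-2.15, -0.46, -0.57], [0, 0, 0]]]'

```text
time: 51.98
tool_pos: [538.5, 215.5, 158.5]
tcp_rot: [-180.0, 0.1, 12.0]
ft_force: [0.7, 0.3, 0.4]
finger_gap: 0.4
grip_force: 0.0
```

```bash
python3 - <<'E'
from h import *
c=snapshot('scene');S=sense();print(S['tool_pos'],S['ft_force'])
cv2.imwrite('pics/d11.png',cv2.resize(c['img'][200:350,290:470],(720,600),interpolation=cv2.INTER_CUBIC)[:,:,::-1])
h=np.array([584.2,225.6,83]);ex=np.array([.978,.208,0])
for th in(120,90,75,60,50,40):
    a=np.radians(th);print(th,np.round((np.array(proj(c,h-ex*114*np.cos(a)+[0,0,114*np.sin(a)])))))
for r in finder.pinpoint('lid_edge','scene'):print(np.array(r['at'])*[640,400],r['confidence'])
E
```

```text
[538.88436012 215.64351667 158.74225739] [ 0.91771843  0.96044448 -0.36929149]
120 [367. 296.]
90 [385. 278.]
75 [393. 271.]
60 [400. 266.]
50 [404. 264.]
40 [407. 263.]
[407.616 264.32 ] 0.78
```

View pics/d11.png

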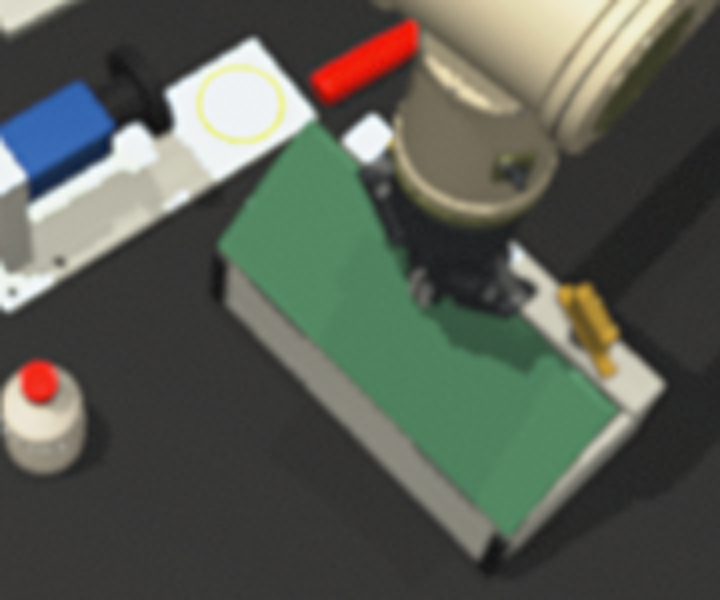

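The lid now stands at about 45 degrees, with the fingers on its outer face. I carry on along the arc and press it shut.

>>> send_rows --steps '[[[-0.2, -0.04, -0.2], [0, 0, 0]], [[-0.4, -0.08, -0.4], [0, 0, 0]], [[-0.6, -0.13, -0.6], [0, 0, 0]], [[-0.75, -0.16, -0.85], [0, 0, 0]], [[-0.9, -0.19, -1.1], [0, 0, 0]], [[-1, -0.21, -1.3], [0, 0, 0]], [[-1.1, -0.23, -1.5], [0, 0, 0]], [[-1.15, -0.24, -1.7], [0, 0, 0]], [[-1.2, -0.25, -1.9], [0, 0, 0]], [[-1.2, -0.25, -1.9], [0, 0, 0]]]'

```text
time: 53.32
tool_pos: [503.0, 208.0, 101.5]
tcp_rot: [180.0, 0.1, 12.0]
ft_force: [-0.1, 0.4, 0.9]
finger_gap: 0.2
grip_force: 0.0
```

>>> send_rows --steps '[[[0, 0, -0.1], [0, 0, 0]], [[0, 0, -0.2], [0, 0, 0]], [[0, 0, -0.3], [0, 0, 0]], [[0, 0, -0.36], [0, 0, 0]], [[0, 0, -0.4], [0, 0, 0]], [[0, 0, -0.43], [0, 0, 0]], [[0, 0, -0.45], [0, 0, 0]], [[0, 0, -0.45], [0, 0, 0]]]'

```text
time: 54.32
tool_pos: [503.6, 208.2, 88.8]
tcp_rot: [180.0, -0.0, 12.0]
ft_force: [-0.1, -0.5, 0.2]
finger_gap: 0.1
grip_force: 0.0
```

>>> send_rows --steps '[[[0, 0, -0.03], [0, 0, 0]], [[0, 0, -0.06], [0, 0, 0]], [[0, 0, -0.08], [0, 0, 0]], [[0, 0, -0.08], [0, 0, 0]], [[0, 0, -0.08], [0, 0, 0]]]'

```text
time: 54.95
tool_pos: [503.8, 208.2, 88.0]
tcp_rot: [180.0, -0.0, 12.0]
ft_force: [-8.0, -2.6, 13.2]
finger_gap: 0.3
grip_force: 6.8
```

>>> send_rows --steps '[[[0, 0, 0.6], [0, 0, 0]], [[0, 0, 1.5], [0, 0, 0]], [[0, 0, 2.5], [0, 0, 0.15]], [[0, 0, 3.5], [0, 0, 0.3]], [[-0.5, 0.5, 3.5], [0, 0, 0.47]], [[-1, 1, 3.5], [0, 0, 0.64]], [[-1.5, 1.5, 3.5], [0, 0, 0.81]], [[-2, 2, 3.5], [0, 0, 0.98]], [[-2.08, 2.11, 3.5], [0, 0, 1.15]], [[-2.08, 2.11, 3.5], [0, 0, 1.24]]]' --fingers 0.45

```text
time: 56.2
tool_pos: [441.0, 272.1, 192.3]
tcp_rot: [179.9, -0.0, 83.4]
ft_force: [-0.3, 0.2, -0.6]
finger_gap: 47.0
grip_force: 0.0
```

>>> send_rows --steps '[[[0, 0, 0], [0, 0, 0]], [[0, 0, 0], [0, 0, 0]]]'

```text
time: 56.45
tool_pos: [441.4, 271.5, 191.8]
tcp_rot: [180.0, -0.0, 82.9]
ft_force: [-0.0, -0.6, 0.0]
finger_gap: 47.1
grip_force: 0.0
```

```bash
python3 - <<'E'
from h import *
t=snapshot('top');c=snapshot('scene');S=sense();print(S['tool_pos'],S['tcp_rot'],S['finger_gap'])
an=lambda d:np.degrees(np.arctan2(d[1],d[0])).round(1)
def brass(s,cn,b):
    h=cv2.cvtColor(s['img'],cv2.COLOR_RGB2HSV).astype(int);m=(h[...,0]>15)&(h[...,0]<32)&(h[...,1]>130)&(h[...,2]>110)
    u0,v0,u1,v1=b;P=np.argwhere(m[v0:v1,u0:u1])[:,::-1]+[u0,v0]
    if len(P)<8:print(cn,'few',len(P));return
    W=np.array([at(s,u,v,112)[:2] for u,v in P]).astype(np.float32);r=cv2.fitLine(W,2,0,.01,.01).ravel();print(cn,len(P),W.mean(0),an(r[:2]))
brass(t,'l top',(140,245,185,268));brass(t,'r top',(205,228,245,250))
brass(c,'l sc',(424,265,450,298));brass(c,'r sc',(380,230,408,258))
for r in finder.pinpoint('lid_edge','scene')[:1]:print(at(c,r['at'][0]*640,r['at'][1]*400,88),r['confidence'])
E
```

```text
[441.27130412 271.43534896 191.59306376] [ 1.79990809e+02 -6.77878527e-03  8.29752882e+01] 47.044311471592394
l top 122 [441.3096  266.41046] 83.7
r top 119 [473.64322 121.62677] -86.9
l sc 151 [444.13245 272.928  ] 78.9
r sc 153 [474.68878  125.834404] 82.7
[434.42835957 262.20327178  88.        ] 0.59
```

>>> send_rows --steps '[[[0.02, 0, -0.6], [0, 0, 0]], [[0.02, 0, -1.3], [0, 0, 0]], [[0.02, 0, -2], [0, 0, 0]], [[0.02, 0, -2.5], [0, 0, 0]], [[0.02, 0, -2.8], [0, 0, 0]], [[0.02, 0, -3], [0, 0, 0]], [[0.02, 0, -3], [0, 0, 0]]]'

```text
time: 57.48
tool_pos: [441.7, 271.5, 101.3]
tcp_rot: [-180.0, 0.0, 83.1]
ft_force: [0.7, -0.1, 0.5]
finger_gap: 47.5
grip_force: 0.0
```

>>> send_rows --steps '[[[0, 0, 0], [0, 0, 0]], [[0, 0, 0], [0, 0, 0]], [[0, 0, 0], [0, 0, 0]], [[0, 0, 0], [0, 0, 0]], [[0, 0, 0], [0, 0, 0]], [[0, 0, 0], [0, 0, 0]]]' --fingers 1 --squeeze 30

```text
time: 58.22
tool_pos: [442.9, 271.7, 102.3]
tcp_rot: [179.9, -0.1, 83.1]
ft_force: [5.5, -0.7, 1.0]
finger_gap: 11.3
grip_force: 33.5
```

>>> send_rows --steps '[[[0.04, 0, 0], [0, 0, -0.12]], [[0.04, 0, 0], [0, 0, -0.26]], [[0.04, 0, 0], [0, 0, -0.4]], [[0.04, 0, 0], [0, 0, -0.54]], [[0.04, 0, 0], [0, 0, -0.68]], [[0.04, 0, 0], [0, 0, -0.82]], [[0.04, 0, 0], [0, 0, -0.96]], [[0.04, 0, 0], [0, 0, -1.1]], [[0.04, 0, 0], [0, 0, -1.22]], [[0.04, 0, 0], [0, 0, -1.22]]]'

```text
time: 59.48
tool_pos: [442.6, 272.2, 102.3]
tcp_rot: [-179.9, 0.0, 13.1]
ft_force: [-3.3, 0.4, 5.8]
finger_gap: 11.4
grip_force: 34.3
```

```bash
python3 - <<'E'
from h import *
S=sense();print(S['tool_pos'],S['tcp_rot'],S['ft_force'],S['wrist_torque'],S['finger_gap'],S['joint_pos'])
E
```

```text
[442.64773508 272.20164262 102.27396934] [-1.79926601e+02  4.32429260e-03  1.30752248e+01] [-3.33381381  0.43269043  5.80554504] [ 0.26397942  0.55690548 -0.06700234] 11.375236465200336 [2.58833767e+01 8.56396525e-01 1.06073934e+02 7.58220336e-02
 7.30576285e+01 1.02786067e+02]
```

>>> send_rows --steps '[[[0, 0, 0], [0, 0, 0]], [[0, 0, 0], [0, 0, 0]], [[0, 0, 0], [0, 0, 0]], [[0, 0, 0], [0, 0, 0]], [[0, 0, 0.4], [0, 0, 0]], [[0, 0, 1], [0, 0, 0]], [[0, 0, 2], [0, 0, 0]], [[0, 0, 3], [0, 0, 0]], [[0, 0, 3], [0, 0, 0]]]' --fingers 0.45

```text
time: 60.6
tool_pos: [445.1, 272.6, 196.3]
tcp_rot: [-179.9, -0.4, 13.2]
ft_force: [0.4, -0.0, 0.8]
finger_gap: 47.0
grip_force: 0.0
```

>>> send_rows --steps '[[[0.1, -0.5, 0], [0, 0, 0.13]], [[0.2, -1.1, 0], [0, 0, 0.27]], [[0.35, -1.7, 0], [0, 0, 0.42]], [[0.5, -2.4, 0], [0, 0, 0.57]], [[0.65, -3.1, 0], [0, 0, 0.72]], [[0.8, -3.8, 0], [0, 0, 0.88]], [[0.95, -4.5, 0], [0, 0, 1.04]], [[1, -4.93, 0], [0, 0, 1.2]], [[1, -4.93, 0], [0, 0, 1.34]], [[1, -4.93, 0], [0, 0, 1.34]]]'

```text
time: 61.85
tool_pos: [472.8, 123.4, 191.3]
tcp_rot: [-180.0, 0.0, 89.9]
ft_force: [0.1, -0.2, 0.6]
finger_gap: 46.9
grip_force: 0.0
```

>>> send_rows --steps '[[[0, 0, 0], [0, 0, 0]], [[0, 0, -0.6], [0, 0, 0]], [[0, 0, -1.3], [0, 0, 0]], [[0, 0, -2], [0, 0, 0]], [[0, 0, -2.5], [0, 0, 0]], [[0, 0, -2.8], [0, 0, 0]], [[0, 0, -3], [0, 0, 0]], [[0, 0, -3], [0, 0, 0]]]'

```text
time: 62.85
tool_pos: [473.0, 123.6, 101.3]
tcp_rot: [-180.0, 0.0, 89.9]
ft_force: [-0.6, 0.1, 0.8]
finger_gap: 46.9
grip_force: 0.0
```

>>> send_rows --steps '[[[0, 0, 0], [0, 0, 0]], [[0, 0, 0], [0, 0, 0]], [[0, 0, 0], [0, 0, 0]], [[0, 0, 0], [0, 0, 0]], [[0, 0, 0], [0, 0, 0]], [[0, 0, 0], [0, 0, 0]]]' --fingers 1

```text
time: 63.6
tool_pos: [474.8, 123.4, 102.4]
tcp_rot: [179.8, 0.0, 89.9]
ft_force: [7.7, -0.4, -3.0]
finger_gap: 11.6
grip_force: 34.6
```

>>> send_rows --steps '[[[0, 0, 0], [0, 0, -0.12]], [[0, 0, 0], [0, 0, -0.27]], [[0, 0, 0], [0, 0, -0.42]], [[0, 0, 0], [0, 0, -0.57]], [[0, 0, 0], [0, 0, -0.72]], [[0, 0, 0], [0, 0, -0.87]], [[0, 0, 0], [0, 0, -1.02]], [[0, 0, 0], [0, 0, -1.18]], [[0, 0, 0], [0, 0, -1.34]], [[0, 0, 0], [0, 0, -1.34]]]'

```text
time: 64.85
tool_pos: [472.9, 125.1, 102.4]
tcp_rot: [-179.9, -0.0, 13.0]
ft_force: [-5.3, 5.5, 5.6]
finger_gap: 11.1
grip_force: 35.9
```

>>> send_rows --steps '[[[0, 0, 0], [0, 0, 0]], [[0, 0, 0], [0, 0, 0]], [[0, 0, 0], [0, 0, 0]], [[0, 0, 0], [0, 0, 0]], [[0, 0, 0.4], [0, 0, 0]], [[0, 0, 1], [0, 0, 0]], [[0, 0, 2], [0, 0, 0]], [[0, 0, 3], [0, 0, 0]], [[0, 0, 4], [0, 0, 0]], [[0, 0, 4], [0, 0, 0]]]' --fingers 0.45

```text
time: 66.1
tool_pos: [475.1, 123.9, 226.1]
tcp_rot: [180.0, -0.4, 13.2]
ft_force: [-0.6, 0.1, -0.0]
finger_gap: 46.9
grip_force: 0.0
```

>>> send_rows --steps '[[[-0.5, -1.5, 0.5], [0, 0, 0]], [[-1, -3, 1], [0, 0, 0]], [[-1, -4.5, 1], [0, 0, 0]], [[-1, -6, 1], [0, 0, 0]], [[-1, -7.5, 1], [0, 0, 0]], [[-1, -9, 1], [0, 0, 0]], [[-1, -9, 1], [0, 0, 0]], [[-1, -9, 1], [0, 0, 0]]]'

```text
time: 67.1
tool_pos: [442.7, -146.0, 251.2]
tcp_rot: [-180.0, 0.0, 13.1]
ft_force: [-0.2, 0.1, 0.4]
finger_gap: 47.1
grip_force: 0.0
```

```bash
python3 - <<'E'
from h import *
t=snapshot('top');c=snapshot('scene');S=sense();print(S['tool_pos'],S['tcp_rot'],S['time'])
an=lambda d:np.degrees(np.arctan2(d[1],d[0])).round(1)
def brass(s,cn,b):
    h=cv2.cvtColor(s['img'],cv2.COLOR_RGB2HSV).astype(int);m=(h[...,0]>15)&(h[...,0]<32)&(h[...,1]>130)&(h[...,2]>110)
    u0,v0,u1,v1=b;P=np.argwhere(m[v0:v1,u0:u1])[:,::-1]+[u0,v0]
    if len(P)<8:print(cn,'few',len(P));return
    W=np.array([at(s,u,v,105)[:2] for u,v in P]).astype(np.float32);r=cv2.fitLine(W,2,0,.01,.01).ravel();print(cn,len(P),W.mean(0),an(r[:2]))
brass(t,'l top',(140,235,185,272));brass(t,'r top',(205,218,245,258))
brass(c,'l sc',(415,260,455,302));brass(c,'r sc',(375,225,415,265))
b=c['img'][200:350,290:470]
for n in('solder_spool','cleaner_bottle','screwdriver'):
  for r in finder.pinpoint(n,'scene')[:1]:print(n,np.array(r['at'])*[640,400])
for r in finder.pinpoint('lid_edge','scene')[:1]:print(at(c,r['at'][0]*640,r['at'][1]*400,88),r['confidence'])
E
```

```text
[ 442.95400356 -145.35765411  251.33645921] [-1.79975279e+02  2.57826828e-03  1.32310661e+01] 67.2
l top 178 [441.14804 271.70105] 14.5
r top 161 [472.12918 124.54264] 14.5
l sc 125 [441.49677 271.25238] 17.2
r sc 139 [472.19833 124.31212] 19.1
solder_spool [246.592 210.08 ]
cleaner_bottle [302.592 305.6  ]
screwdriver [393.728 208.88 ]
[478.37023268 189.08458928  88.        ] 0.73
```

```bash
python3 -c "
from bench import order
print(order.hand_in())"
```

```text
the job is handed in; nothing more can be done
None
```

The job is handed in, but the hand-in returned no verdict. Red was absent; yellow was inspected and set down in the middle pocket, then blue in the right one. The lid was pressed shut, and both turnbuttons then measured about square across it.

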